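# Prop the sander hood, clear the offcuts and grease the gear

## Task

Swing the sander's hood fully back, swing the prop rod up against the channel on the hood, and bring the hood forward until it rests on the rod with the rod's roller end home in the socket, and let go. Then move every wood offcut from inside the machine into the black tray. After that dip the brush tip into the open grease tin, dab it on top of the gear inside the machine, and lay the brush back down on the rubber mat, leaving the hood propped, the tin upright and the other things on the bench undisturbed.

Things in the scene. Friction and masses are not known exactly. Their poses are not given: they have to be found in the camera images.
- machine: Fixed drive box of a benchtop strip sander: grey, open-topped, 260 (x) x 220 (y) x 55 high, walls and floor 6 thick. Origin: centre of its underside. The hood's hinge runs along x at y = +105, z = 70. A motor cover, top at z = 62, fills the inside from y = +21 to the hinge; the open bay with gear and offcuts is y -104 to +21.
- hood (a joint): White hood hinged on the machine's +y edge. Radians: 0 shut, grows as the -y edge with the handle is lifted; stop at 1.70, past upright; let go beyond 1.55 it leans back there. 0.85 kg, hinge damper 2.5 N m s/rad, no friction: let go below about 1.45 it sinks slowly (0.02 to 0.5 rad/s). Seated on the rod it stands at about 1.34. Hood and rod touch only at the socket channel.
- hood_hinge (a point): On the hinge axis, mid-length; turns with the hood: x is the hinge axis, -y points from hinge to handle, z out of the hood's outer face.
- hood_handle (a point): Middle of the black handle bar: a round bar 12 thick and 120 long, parallel to the hinge, 42 off the hood's front edge, 262 from the hinge axis along the hood and 15 above it (z of the hinge frame).
- socket (a point): Where the roller's centre sits when seated: in a steel channel on the hood's -x side, a flat track 55 wide (x), from 99 to 175 from the hinge, that ends at its outer end in a lip 10 deep. A roller leaning on the track slides up it into the corner under the lip as the hood is brought forward.
- rod (a joint): Steel prop rod 10 thick beside the machine's -x wall (its axis 40 off the wall), pivot axis along x, 55 above the bench. Radians: 0 lies level pointing to the machine's -y; grows as the tip swings up and over toward the hinge; pi/2 upright. Light friction: past upright it falls on against the hood, below 1.3 it falls back. Leans on the track of the fully raised hood at about 2.03; seated 1.70.
- rod_pivot (a point): The rod's pivot point, on the rod's axis; turns with the rod (rod runs along its -y).
- rod_tip (a point): Centre of the black cross roller at the rod's end (a T end: cylinder 20 across and 26 long, along x, flat end faces that can be pinched, lightly: about 25 N; a hard squeeze ejects it), 177 from the pivot.
- gear: Steel spur gear with upright axis, 64 across, 16 thick, fixed inside the machine bay near its -x end. Origin on its axis at the bay floor.
- gear_top (a point): Centre of the gear's flat top, 30 above the bay floor, 36 above the bench.
- tray: Fixed black scrap tray, open on top, 200 (x) x 150 (y) x 50 high, walls 5. Origin: centre of its underside.
- tin: Open yellow-sided grease tin standing loose on the bench, 100 across, 60 high, wall 4, floor 5, empty to the eye; 0.35 kg. Origin: centre of its underside, z up.
- mat: Fixed thin black rubber mat, 200 (x) x 120 (y) x 3. Origin: centre of its underside.
- brush: Flat brush lying loose on the mat, 170 long in all. Wooden handle 110 x 22 wide x 16 thick, from x = -85 to +25; 30 wide ferrule and white bristles (stiff block, 12 thick) from +25 to +90. Origin: underside, 5 short of the middle; +x points to the bristles; centre of mass near x = 0. 60 g.
- brush_tip (a point): Middle of the bristle end: 90 along the brush's +x from its origin, 8 above its underside.
- offcut1: Wood offcut lying in the machine bay (may be absent), 22 wide (x) x 64 long (y) x 24 thick; 30 g. Origin: centre of its underside.
- offcut2: Wood offcut lying in the machine bay (may be absent), 20 wide (x) x 68 long (y) x 22 thick; 30 g. Origin: centre of its underside.
- offcut3: Wood offcut lying in the machine bay (may be absent), 22 wide (x) x 60 long (y) x 28 thick; 30 g. Origin: centre of its underside.
- screwdriver: Bystander: screwdriver 200 long lying on the bench. Leave alone.
- sandblock: Bystander: cork sanding block 110 x 60 x 33. Leave alone.
- mallet: Bystander: turned wooden mallet standing upright, 72 across, 225 tall. Leave alone.

How it is judged:
On the way, in this order (a step that is already met when the one before it is completed fails the run):
1. the hood stands fully back, leaning past upright (value of joint hood above 1.62 rad), for 0.2 s.
2. the hood rests, untouched and still, on the prop rod with the roller in the socket (value of joint hood between 1.26 and 1.42 rad and distance between rod_tip and socket below 0.012 m and velocity of joint hood between -0.02 and 0.02 rad/s and contact force between the fingers and anything else below 0.1 N), for 0.5 s.
3. every offcut lies in the black tray (x of offcut1 in the frame of tray between -0.095 and 0.095 m and y of offcut1 in the frame of tray between -0.07 and 0.07 m and z of each of offcut1, offcut2, offcut3 in the frame of tray below 0.05 m and linear speed of each of offcut1, offcut2, offcut3 below 0.03 m/s and x of offcut2 in the frame of tray between -0.095 and 0.095 m and y of offcut2 in the frame of tray between -0.07 and 0.07 m and x of offcut3 in the frame of tray between -0.095 and 0.095 m and y of offcut3 in the frame of tray between -0.07 and 0.07 m), for 0.3 s.
4. the brush tip is dipped at least 10 mm below the rim of the tin (horizontal distance between brush_tip and tin below 0.046 m and z of brush_tip in the frame of tin below 0.05 m), for 0.1 s.
5. the brush touches the top of the gear with its tip (contact force between brush and gear above 0.2 N and distance between brush_tip and gear_top below 0.04 m), for 0.1 s.
At the end, for the whole second after the job is handed in: Hood at rest at 1.26 to 1.42 rad with the rod's roller within 12 mm of the socket point; every offcut in the black tray; brush released with its origin over the mat and lying on it; tin upright on the bench; everything at rest (all of step 3 and value of joint hood between 1.26 and 1.42 rad and distance between rod_tip and socket below 0.012 m and velocity of joint hood between -0.02 and 0.02 rad/s and x of brush in the frame of mat between -0.1 and 0.1 m and y of brush in the frame of mat between -0.06 and 0.06 m and z of brush in the frame of mat below 0.03 m and linear speed of each of brush, tin below 0.03 m/s and angle between tin's own z axis and vertical below 0.1 rad); the robot touches nothing.
It fails at once if the grease tin is tipped over (angle between tin's own z axis and vertical above 0.6 rad).
It fails at once if a bystander is pushed more than 4 cm (distance of any of screwdriver, sandblock, mallet from where it was at the start of the episode above 0.04 m).
Of offcut1, offcut2, offcut3 only 1 to 3 are there at a start; the rules pass over those that are not, and their reading is None.
At some moment in a run one of brush, tin may be knocked a few centimetres aside while the robot is not near it.
It also fails if it takes over 210 s, if anything falls off the work surface, if the arm or the gripper's body presses on something with over 40 N, if the wrist force passes 120 N, or if a joint passes its speed limit or range.

## Robot

A 6-joint arm with a two-finger parallel gripper is mounted at the origin on the work surface. World frame = base frame: x ahead of the robot, y to its left, z up, the work surface at z = 0. Lengths are in m, angles in rad, forces in N, time in s.
With the tool pointing down it reaches from about 0.35 to 0.85 m from the base axis. Payload 8.1 kg.
Tool frame: the origin (TCP) lies at the very end of the fingers, on their centre line; the grasp point (between the pads) lies 19 mm behind it; z points along the fingers, y is the direction in which the jaws open and shut (so a half turn about z gives the same grasp; the last joint's range is limited). The gripper opens to 93 mm and grips with 3 to 60 N. Pads are 15 mm wide; open, the fingers measure 128 mm over their backs; the gripper's body (75 mm by 188 mm) begins 65 mm behind the grasp point.
Start: joints at [-1.36, 0.13, 1.488, -0, 1.523, -0.085], TCP at [0.175, -0.574, 0.219] pointing down, gripper open.
Joint ranges: [-2.96, 2.96], [-0.89, 2.26], [0.02, 2.5], [-1.34, 4.48], [0, 2.73], [-2.66, 2.66]. Speed limits (rad/s): [2.39, 2.39, 2.79, 3.14, 3.14, 3.14].

## Interface

Orientations are given as a rotation vector (axis times angle).
In Python, from plant import * gives the robot as it stands.
- The arm moves only by the tool apply_moves, never from a script. Its argument "commands" is one flat list of numbers, 7 for each row, row after row: the shift along the world's x, y, z in cm, then the turn, a rotation vector about the world's x, y, z in rad, then the finger opening in cm, from 0 to 9.3. A call has 1 to 8 rows; each row shifts and turns the pose as measured when the row begins; what a row does not reach is not made up. A row lasts 1/8 s, in which the tool goes at most 62.5 mm and 10.7 degrees, less where a joint would pass 70% of its speed; a pose out of reach is approached as far as the arm can. A call with a gripper value outside its range is refused whole. The fingers move at their own pace and stop on an object; "squeeze" is the grip in N (left out, the last holds). Time passes only in rows, so rows that do not move let the fingers close. It gives the time, the measured TCP pose, the force and the opening at its end, in the units of the state.
- read_state(): the state, without advancing time (a new reading comes with each control period).
- read_camera(name): name is "scene" or "top" or "wrist"; returns (picture, depth): 400x640x3 uint8, blue, green, red; 400x640 float32, m along the optical axis (not along the pixel's ray), 0 where there is no reading.
- camera_model(name): a dict with "intrinsics" (3x3 intrinsics, pixels), "dist_coeffs" ([k1, k2, p1, p2, k3] as OpenCV has them; the pictures are not rectified), "R" (3x3) and "t" (3): a world point X has camera coordinates R X + t. Camera axes: x right, y down, z forward; pixel columns grow to the right and rows downward; lengths in m; the calibration is good to about 2 mm. A picture is of the moment at which its call begins: read the wrist's pose just before it. camera_model takes no time and is no camera call; for the wrist camera it gives the pose at the moment of the call.
- close_job(): hands the job in, once; it reports no verdict.
Trained networks look in the newest picture that a camera, given by its name, has taken for a name from the list of things; names that differ only in an ending like _2 or _b are one class to them, and where a whole thing is asked for, a point or a joint stands for the part that bears it (a point fixed in the world has none). Each returns a list of dicts, best first, with "conf" (0 to 1); they miss things now and then, are a little off and sometimes report something else, mostly with a low value. They report only what shows in the picture. A call takes as long as a camera call.
- find_in(query, camera): "point" ([x, y, z] in m, in the coordinates of the camera as it stood for that picture, good to about 4 mm: the middle of the surface that is visible of it).
- cut_out(query, camera): "mask" (400x640 bool, what is visible of it).
- spot_point(query, camera): "point" ([x, y, z] in m, in the coordinates of the camera as it stood for that picture, good to about 4 mm: a listed point, or the origin of a listed thing).
The state is a dict: "t": time; "q": joint angles; "dq": joint speeds; "joint_torque": joint torques, N m; "tool_pos": TCP position; "orientation": TCP orientation; "force": force on the tool from outside, world axes, zero at the start; "wrist_torque": the same for the moment, N m; "opening": finger opening in m.
Only numpy, scipy, OpenCV 4.12 (cv2) and the standard library are available. Lean on these libraries where they do the work, as an engineer would, in place of code of your own. Each camera call takes 0.05 s, during which the arm holds its last target. There are 200 camera calls.

## Working session

There is one attempt and no reset: what is moved stays moved. The work goes in short steps, Python scripts to look and compute and a tool call to move; the robot and the scene stay as the last step left them, time stands still between calls to the robot, and variables do not carry over. Pictures are saved under pics/ and viewed, about 12 in all and at most 16, crops included, and the job is handed in when it is done.

Besides the shell and the picture viewer there is one more tool, called after "Request:" by a JSON object that holds its "op" and its "data". apply_moves: Moves the arm, as the interface text tells. Its arguments: {"type":"object","properties":{"commands":{"type":"array"},"squeeze":{"type":"number"}},"required":["commands"]}

```bash
ls; mkdir -p pics; cat > h.py <<'E'
from plant import *
import numpy as np, cv2
from scipy.spatial.transform import Rotation as Ro
def w(p,m): return np.array(m["R"]).T@(np.array(p)-np.array(m["t"]))
def find(qs,cam,f,n=2):
    m=camera_model(cam)
    for q in qs:
        try: print(cam,q,[(np.round(w(d["point"],m),3).tolist(),round(d["conf"],2)) for d in f(q,cam)[:n]])
        except Exception as e: print(q,e)
def st():
    s=read_state(); print(round(s["t"],2),np.round(s["tool_pos"],4),np.round(s["orientation"],3),np.round(s["force"],1),round(s["opening"],4),np.round(s["q"],2))
def cloud(cam,d,mask=None):
    m=camera_model(cam); K=np.array(m["intrinsics"]); ok=d>0
    if mask is not None: ok&=mask
    v,u=np.nonzero(ok); z=d[v,u]
    xy=cv2.undistortPoints(np.stack([u,v],1).astype(np.float64)[:,None],K,np.array(m["dist_coeffs"]))[:,0]
    P=np.c_[xy*z[:,None],z]
    return (P-np.array(m["t"]))@np.array(m["R"]),u,v
E
python3 - <<'E'
from h import *
st()
for c in ["scene","top"]:
    im,d=read_camera(c); cv2.imwrite(f"pics/{c}0.png",im)
    m=camera_model(c); print(c, np.round(w([0,0,0],m),3), np.round(np.array(m["R"])[2],2))
    find(["machine","hood","hood_hinge","hood_handle","rod","rod_pivot","rod_tip","gear_top","tray","tin","mat","brush","brush_tip"],c,spot_point,1)
    find(["offcut1","offcut2","offcut3","screwdriver","sandblock","mallet"],c,spot_point,2)
st()
E
```

```text
pics
0.0 [ 0.1748 -0.5734  0.2176] [-3.105 -0.463  0.   ] [ 0.2 -0.5  0.1] 0.0932 [-1.36  0.13  1.49 -0.    1.52 -0.09]
scene [ 1.227 -0.435  0.581] [-0.7   0.48 -0.54]
scene machine [([0.466, 0.412, 0.011], 0.25)]
hood it knows: brush, brush_tip, gear, gear_top, hood_handle, hood_hinge, machine, mallet, mat, offcut, rod_pivot, rod_tip, sandblock, screwdriver, socket, tin, tray
scene hood_hinge [([0.587, 0.082, 0.07], 0.64)]
scene hood_handle [([0.619, -0.172, 0.085], 0.56)]
rod it knows: brush, brush_tip, gear, gear_top, hood_handle, hood_hinge, machine, mallet, mat, offcut, rod_pivot, rod_tip, sandblock, screwdriver, socket, tin, tray
scene rod_pivot []
scene rod_tip [([0.444, -0.17, 0.058], 0.41)]
scene gear_top []
scene tray [([0.489, -0.379, 0.002], 0.97)]
scene tin [([0.404, 0.241, 0.002], 0.56)]
scene mat [([0.545, 0.413, -0.0], 0.83)]
scene brush [([0.554, 0.409, 0.005], 0.68)]
scene brush_tip [([0.469, 0.416, 0.01], 0.51)]
scene offcut1 [([0.546, 0.412, -0.002], 0.48)]
scene offcut2 [([0.546, 0.412, -0.002], 0.48)]
scene offcut3 [([0.546, 0.412, -0.002], 0.48)]
scene screwdr
[... 589 characters left out ...]
hine, mallet, mat, offcut, rod_pivot, rod_tip, sandblock, screwdriver, socket, tin, tray
top rod_pivot [([0.558, 0.418, 0.001], 0.69)]
top rod_tip [([0.441, -0.172, 0.054], 0.61)]
top gear_top []
top tray [([0.492, -0.378, 0.001], 0.65)]
top tin [([0.404, 0.244, -0.004], 0.74)]
top mat []
top brush [([0.557, 0.419, 0.0], 0.91)]
top brush_tip [([0.47, 0.417, 0.012], 0.64)]
top offcut1 []
top offcut2 []
top offcut3 []
top screwdriver [([0.685, -0.378, 0.0], 0.62), ([0.408, 0.241, -0.0], 0.38)]
top sandblock [([0.746, -0.228, 0.003], 0.7)]
top mallet [([0.703, 0.254, 0.004], 0.59)]
1.8 [ 0.1749 -0.5739  0.2186] [-3.107 -0.463 -0.   ] [ 0.8  0.6 -0.4] 0.0931 [-1.36  0.13  1.49  0.    1.52 -0.09]
```

View pics/scene0.png

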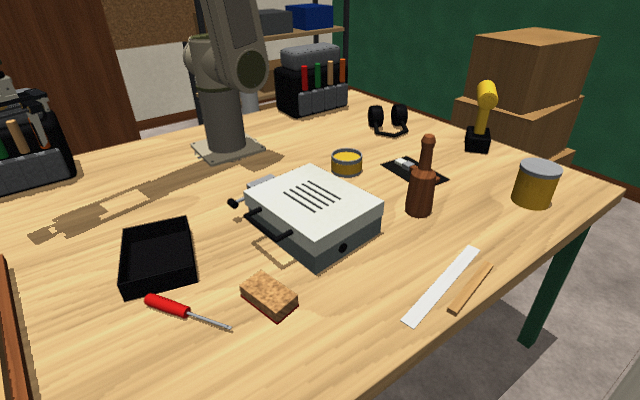

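View pics/top0.png

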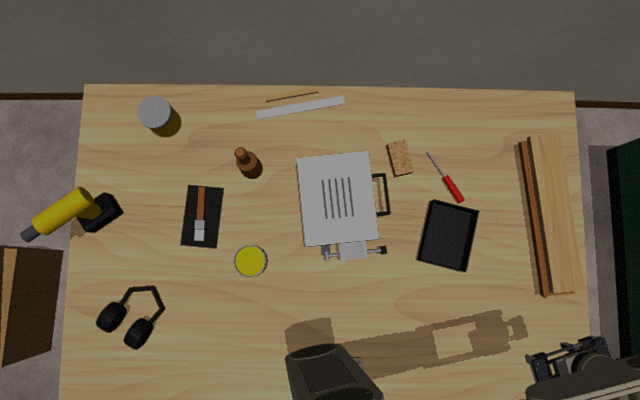

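```bash
cat >> h.py <<'E'
def rect(P):
    (c,s,a)=cv2.minAreaRect(P[:,:2].astype(np.float32)*1000); return np.round(c,1),np.round(s,1),round(a,2)
E
python3 - <<'E'
from h import *
for c in ["top","scene"]:
    im,d=read_camera(c); P,u,v=cloud(c,d)
    lum=im[v,u].astype(int)
    R=(abs(P[:,0]-.6)<.25)&(abs(P[:,1]+.03)<.22)
    white=R&(lum.min(1)>120)&(P[:,2]>.06)&(P[:,2]<.12)
    if c=="top":
      mk=np.zeros(d.shape,np.uint8); mk[v[white],u[white]]=1
      mk=cv2.morphologyEx(mk,cv2.MORPH_OPEN,np.ones((5,5))); white=white&(mk[v,u]>0)
      print("hood",rect(P[white]),np.percentile(P[white][:,2],[5,50,95]))
    bl=R&(lum.max(1)<70)&(P[:,1]<-.13)&(P[:,0]>.5)&(P[:,2]>.05)
    print(c,"handle",bl.sum(),rect(P[bl]) if bl.sum()>5 else "",np.median(P[bl],0))
    bl=R&(lum.max(1)<70)&(P[:,0]<.48)&(P[:,2]>.04)&(P[:,1]<-.12)
    print(c,"roller",bl.sum(),rect(P[bl]) if bl.sum()>5 else "",np.median(P[bl],0),P[bl].max(0))
    find(["hood_handle"],c,cut_out,0) if 0 else None
    try:
      for q in ["hood_handle","rod_tip"]:
        for r in cut_out(q,c)[:1]:
          Q,_,_=cloud(c,d,r["mask"]); print(c,q,r["conf"],len(Q),np.median(Q,0).round(3),rect(Q))
    except Exception as e: print(e)
    find(["hood_handle","rod_tip","rod_pivot","hood_hinge","machine","tray"],c,spot_point,1)
    b=(lum.max(1)<60)&(abs(P[:,0]-.55)<.16)&(abs(P[:,1]-.415)<.12)&(P[:,2]<.02)
    print(c,"mat",rect(P[b]))
    b=(lum.max(1)<70)&(abs(P[:,0]-.49)<.16)&(abs(P[:,1]+.38)<.13)&(P[:,2]<.08)&(P[:,2]>.035)
    print(c,"tray",rect(P[b]))
E
```

```text
hood (array([573. , -25.3]), array([324. , 222.5]), 6.74) [0.0857382  0.10252153 0.10663279]
top handle 198 (array([ 614. , -156.9]), array([130.4,  42.2]), 5.97) [ 0.61345772 -0.16956527  0.09048404]
top roller 44 (array([ 444.4, -167.2]), array([21.5, 18.8]), 1.15) [ 0.44283476 -0.16667205  0.06528147] [ 0.45519926 -0.15798087  0.06978965]
top hood_handle 0.78 7151 [ 0.586 -0.034  0.102] (array([575.7, -57.6]), array([326.4, 287.5]), 6.57)
top rod_tip 0.36 7200 [ 0.587 -0.034  0.102] (array([589.6, -55.3]), array([350. , 289.1]), 6.1)
top hood_handle [([0.613, -0.175, 0.086], 0.91)]
top rod_tip [([0.439, -0.172, 0.054], 0.5)]
top rod_pivot [([0.422, 0.009, 0.057], 0.67)]
top hood_hinge [([0.589, 0.086, 0.067], 0.69)]
top machine [([0.599, -0.017, 0.0], 0.86)]
top tray [([0.492, -0.379, 0.005], 0.62)]
top mat (array([547. , 413.1]), array([117.1, 195.9]), 85.7)
top tray (array([ 491.7, -377.5]), array([151.1, 200.6]), 76.3)
scene handle 387 (array([ 600. , -156.5]), array([160.4,  54.2]), 5.81) [ 0.62440658 -0.17129665  0.09018699]
scene roller 66 (array([ 446.5, -171.1]), array([25.2, 18.9]), 6.94) [ 0.45460677 -0.17235244  0.06117599] [ 0.45923552 -0.16059975  0.067459  ]
scene hood_handle 0.76 8044 [ 0.637 -0.054  0.103] (array([510.2, -57.5]), array([459.2, 273.1]), 6.87)
scene rod_tip 0.44 99 [ 0.447 -0.169  0.061] (array([ 402. , -154.5]), array([ 39.2, 120.4]), 79.77)
scene hood_handle [([0.62, -0.174, 0.085], 0.95)]
scene rod_tip [([0.443, -0.171, 0.055], 0.5)]
scene rod_pivot []
scene hood_hinge [([0.588, 0.085, 0.069], 0.67)]
scene machine [([0.598, -0.02, -0.0], 0.69)]
scene tray [([0.492, -0.383, 0.004], 0.7)]
scene mat (array([549.5, 408. ]), array([116.4, 193.1]), 85.18)
scene tray (array([ 494.2, -379.9]), array([149.9, 204. ]), 75.96)
```

```bash
cat >> h.py <<'E'
psi=0.11; M0=np.array([.599,-.018,0]); YH=np.array([-np.sin(psi),np.cos(psi),0]); XH=np.array([np.cos(psi),np.sin(psi),0]); Z=np.array([0,0,1.])
def mw(x,y,z): return M0+x*XH+y*YH+z*Z
def bar(th): return mw(0,.105,.07)-.262*np.cos(th)*YH+.262*np.sin(th)*Z+.015*(np.cos(th)*Z+np.sin(th)*YH)
def tip(a): return mw(-.17,.044,.055)+.177*(-np.cos(a)*YH+np.sin(a)*Z)
def orient(yax,zax=(0,0,-1)):
    z=np.array(zax,float); z/=np.linalg.norm(z); y=np.array(yax,float); y-=y@z*z; y/=np.linalg.norm(y)
    R=np.c_[np.cross(y,z),y,z]; cur=Ro.from_rotvec(read_state()["orientation"]).as_matrix()
    R2=np.c_[-np.cross(y,z),-y,z]
    a=[np.linalg.norm(Ro.from_matrix(r@cur.T).as_rotvec()) for r in (R,R2)]
    return R if a[0]<a[1] else R2
def to(grasp,R=None):
    "grasp-point target -> total shift cm and turn"
    s=read_state(); cur=Ro.from_rotvec(s["orientation"]).as_matrix(); R=cur if R is None else R
    d=(np.array(grasp)-.019*R[:,2]-0-np.array(s["tool_pos"])) if False else (np.array(grasp)+.019*R[:,2]-np.array(s["tool_pos"]))
    r=Ro.from_matrix(R@cur.T).as_rotvec()
    print("shift cm",np.round(d*100,2),"turn",np.round(r,3)); return d,r
E
python3 - <<'E'
from h import *
st(); R=orient(YH); to(bar(0),R); print(bar(0))
R=orient(-YH);print(R)
B=[bar(t) for t in np.arange(0,1.76,.07)]
for i in range(len(B)-1): print(np.round((B[i+1]-B[i])*100,2), end=" ")
E
```

```text
2.7 [ 0.1749 -0.574   0.2187] [ 3.107  0.463 -0.   ] [-0.3  1.1 -0.1] 0.0929 [-1.36  0.13  1.49 -0.    1.52 -0.09]
shift cm [ 44.13  39.99 -15.27] turn [ 0.    -0.    -0.186]
[ 0.61623519 -0.17405111  0.085     ]
[[ 0.9939561  0.1097783  0.       ]
 [ 0.1097783 -0.9939561  0.       ]
 [ 0.         0.        -1.       ]]
[-0.02  0.17  1.83] [-0.03  0.29  1.81] [-0.05  0.42  1.79] [-0.06  0.54  1.75] [-0.07  0.66  1.71] [-0.09  0.78  1.66] [-0.1   0.89  1.6 ] [-0.11  1.    1.53] [-0.12  1.11  1.46] [-0.13  1.21  1.38] [-0.14  1.3   1.29] [-0.15  1.39  1.2 ] [-0.16  1.47  1.09] [-0.17  1.54  0.99] [-0.18  1.6   0.88] [-0.18  1.66  0.76] [-0.19  1.71  0.64] [-0.19  1.75  0.52] [-0.2   1.78  0.4 ] [-0.2   1.81  0.27] [-0.2   1.82  0.14] [-0.2   1.83  0.02] [-0.2   1.82 -0.11] [-0.2   1.81 -0.24] [-0.2   1.79 -0.37]
```

Request:
{"op": "apply_moves", "data": {"commands": [4.5,4,0.5,0,0,-0.025,5,4.5,4,0.5,0,0,-0.025,5,4.5,4,0,0,0,-0.025,5,4.5,4,0,0,0,-0.025,5,4.5,4,0,0,0,-0.025,5,4.5,4,0,0,0,-0.025,3,4.5,4,0,0,0,-0.025,3,4.5,4,0,0,0,-0.01,3], "squeeze": 30}}

```text
t: 3.7
tool_pos: [0.541, -0.2462, 0.2299]
orientation: [3.135, 0.15, 0.003]
force: [-0.0, -0.6, -0.3]
opening: 0.0307
```

Request:
{"op": "apply_moves", "data": {"commands": [4,4,0,0,0,0,3,0,0,0,0,0,0,3]}}

```text
t: 3.95
tool_pos: [0.5847, -0.201, 0.2297]
orientation: [3.135, 0.158, 0.005]
force: [-0.8, -0.5, -0.5]
opening: 0.0298
```

```bash
python3 - <<'E'
from h import *
st(); R=orient(YH); to(bar(0),R)
im,d=read_camera("wrist"); cv2.imwrite("pics/w1.png",im)
find(["hood_handle","rod_tip","hood_hinge"],"wrist",spot_point,1)
P,u,v=cloud("wrist",d); l=im[v,u]
b=(l.max(1)<70)&(abs(P[:,0]-.616)<.09)&(abs(P[:,1]+.174)<.02)&(P[:,2]>.07)&(P[:,2]<.11); print(b.sum(),rect(P[b]) if b.sum()>9 else 0,P[b][:,2].max() if b.sum() else 0)
E
```

```text
3.95 [ 0.5847 -0.201   0.2297] [3.135 0.158 0.005] [-0.8 -0.5 -0.5] 0.0298 [-0.41  0.17  1.42 -0.    1.54  1.06]
shift cm [  3.16   2.7  -16.37] turn [0.002 0.003 0.009]
wrist hood_handle []
wrist rod_tip [([0.616, -0.175, 0.085], 0.58)]
wrist hood_hinge [([0.583, 0.086, 0.069], 0.7)]
1917 (array([ 611.5, -168. ]), array([130.8,  34.9]), 3.65) 0.09323733880233859
```

Request:
{"op": "apply_moves", "data": {"commands": [3.2,2.7,-3,0,0,0,3,0,0,-4,0,0,0,3,0,0,-4,0,0,0,3,0,0,-3,0,0,0,3,0,0,-2.3,0,0,0,3,0,0,0,0,0,0,3]}}

```text
t: 4.9
tool_pos: [0.6177, -0.1827, 0.0783]
orientation: [3.138, 0.129, 0.035]
force: [-1.2, 5.3, -6.0]
opening: 0.0301
```

```bash
python3 - <<'E'
from h import *
st(); R=orient(YH); to(bar(0),R)
E
```

```text
4.9 [ 0.6177 -0.1827  0.0783] [3.138 0.129 0.035] [-1.2  5.3 -6. ] 0.0301 [-0.37  0.33  1.52  0.01  1.27  1.11]
shift cm [-0.15  0.86 -1.23] turn [-0.001  0.022  0.028]
```

```bash
python3 - <<'E'
from h import *
im,d=read_camera("wrist"); im2,d=read_camera("scene")
cv2.imwrite("pics/w2.png",np.hstack([cv2.resize(im,(400,250)),cv2.resize(im2[120:300,180:468],(400,250))]))
st()
E
```

```text
5.0 [ 0.6182 -0.1828  0.0792] [3.138 0.129 0.037] [-0.8 10.7  3.9] 0.0302 [-0.37  0.33  1.52  0.01  1.27  1.11]
```

View pics/w2.png

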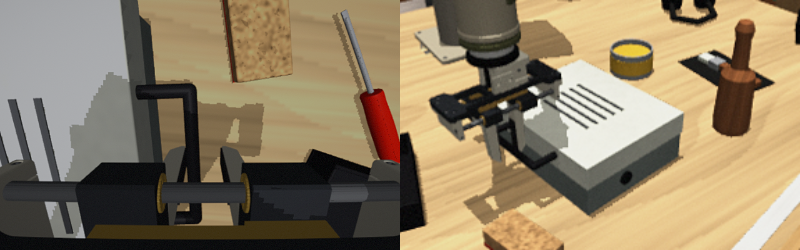

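Request:
{"op": "apply_moves", "data": {"commands": [-0.15,0.9,0,0,0,0.03,3,0,0,-1.2,0,0.02,0,3,0,0,0,0,0,0,3]}}

```text
t: 5.38
tool_pos: [0.6148, -0.1768, 0.0668]
orientation: [3.137, 0.171, 0.003]
force: [-0.1, -1.2, -0.1]
opening: 0.0299
```

```bash
python3 - <<'E'
from h import *
st(); R=orient(YH); to(bar(0),R)
E
```

```text
5.38 [ 0.6148 -0.1768  0.0668] [3.137e+00 1.710e-01 3.000e-03] [-0.1 -1.2 -0.1] 0.0299 [-0.36  0.35  1.52  0.    1.27  1.1 ]
shift cm [ 0.14  0.27 -0.08] turn [0.    0.002 0.001]
```

Request:
{"op": "apply_moves", "data": {"commands": [0.1,0.2,0,0,0,0,0,0,0,0,0,0,0,0,0,0,0,0,0,0,0,0,0,0,0,0,0,0], "squeeze": 30}}

```text
t: 5.88
tool_pos: [0.6156, -0.1736, 0.0664]
orientation: [-3.134, -0.17, -0.001]
force: [0.4, -2.6, -1.2]
opening: 0.0109
```

Request:
{"op": "apply_moves", "data": {"commands": [0,0.2,1.8,0,0,0,0,0,0.3,1.8,0,0,0,0,0,0.4,1.8,0,0,0,0,0,0.5,1.8,0,0,0,0,0,0.6,1.7,0,0,0,0,0,0.7,1.7,0,0,0,0]}}

```text
t: 6.62
tool_pos: [0.6124, -0.1477, 0.1684]
orientation: [-3.136, -0.167, 0.011]
force: [-0.4, -1.3, -12.0]
opening: 0.0109
```

```bash
cat >> h.py <<'E'
def hoodang():
    s=read_state(); Rm=Ro.from_rotvec(s["orientation"]).as_matrix(); g=np.array(s["tool_pos"])-.019*Rm[:,2]-mw(0,.105,.07)
    return np.arctan2(g[2],-g@YH)-np.arctan2(.015,.262), np.hypot(g[2],g@YH), g@XH
E
python3 - <<'E'
from h import *
st(); a=hoodang(); print(a); 
B=[bar(a[0]+t) for t in np.arange(0,1.2,.07)]; to(B[0])
for i in range(len(B)-1): print(np.round((B[i+1]-B[i])*100,2), end=" ")
E
```

```text
6.62 [ 0.6124 -0.1477  0.1684] [-3.136 -0.167  0.011] [ -0.4  -1.3 -12. ] 0.0109 [-0.32  0.24  1.45 -0.    1.45  1.15]
(np.float64(0.4053891361699314), np.float64(0.26311511178372127), np.float64(-0.0007627345452722649))
shift cm [ 0.07  0.07 -0.03] turn [0. 0. 0.]
[-0.1   0.87  1.61] [-0.11  0.98  1.55] [-0.12  1.09  1.48] [-0.13  1.19  1.4 ] [-0.14  1.28  1.31] [-0.15  1.37  1.22] [-0.16  1.45  1.12] [-0.17  1.52  1.01] [-0.18  1.59  0.9 ] [-0.18  1.65  0.79] [-0.19  1.7   0.67] [-0.19  1.74  0.55] [-0.2   1.78  0.42] [-0.2  1.8  0.3] [-0.2   1.82  0.17] [-0.2   1.83  0.04] [-0.2   1.82 -0.09]
```

Opens nicely along the arc.

Request:
{"op": "apply_moves", "data": {"commands": [-0.1,0.9,1.6,0,0,0,0,-0.1,1.0,1.55,0,0,0,0,-0.1,1.1,1.5,0,0,0,0,-0.1,1.2,1.4,0,0,0,0,-0.1,1.3,1.3,0,0,0,0,-0.15,1.4,1.2,0,0,0,0,-0.15,1.45,1.1,0,0,0,0,-0.15,1.5,1.0,0,0,0,0]}}

```text
t: 7.62
tool_pos: [0.6004, -0.0452, 0.2833]
orientation: [3.135, 0.164, -0.015]
force: [1.7, -3.0, -11.1]
opening: 0.0108
```

```bash
python3 - <<'E'
from h import *
st(); a=hoodang(); print(a); 
B=[bar(a[0]+t) for t in np.arange(0,1.,.07)]; to(B[0])
for i in range(len(B)-1): print(np.round((B[i+1]-B[i])*100,2), end=" ")
E
```

```text
7.62 [ 0.6004 -0.0452  0.2833] [ 3.135  0.164 -0.015] [  1.7  -3.  -11.1] 0.0108 [-0.16  0.13  1.37 -0.    1.65  1.31]
(np.float64(0.996350186565768), np.float64(0.26724034031407123), np.float64(-0.0014174160836565332))
shift cm [ 0.11  0.25 -0.42] turn [0. 0. 0.]
[-0.18  1.62  0.85] [-0.18  1.67  0.74] [-0.19  1.72  0.62] [-0.19  1.76  0.49] [-0.2   1.79  0.37] [-0.2   1.81  0.24] [-0.2   1.82  0.11] [-0.2   1.83 -0.01] [-0.2   1.82 -0.14] [-0.2   1.81 -0.27] [-0.2   1.78 -0.4 ] [-0.19  1.75 -0.52] [-0.19  1.71 -0.64] [-0.18  1.66 -0.76]
```

Request:
{"op": "apply_moves", "data": {"commands": [-0.1,1.6,0.6,0,0,0,0,-0.1,1.7,0.5,0,0,0,0,-0.15,1.7,0.4,0,0,0,0,-0.15,1.75,0.35,0,0,0,0,-0.15,1.8,0.3,0,0,0,0,-0.15,1.8,0.15,0,0,0,0,-0.15,1.8,0.1,0,0,0,0,-0.15,1.8,0,0,0,0,0]}}

```text
t: 8.62
tool_pos: [0.584, 0.0949, 0.3223]
orientation: [3.121, 0.152, -0.013]
force: [1.4, -6.5, -9.6]
opening: 0.0109
```

```bash
python3 - <<'E'
from h import *
st(); a=hoodang(); print(a); 
B=[bar(a[0]+t) for t in np.arange(0,.3,.07)]; to(B[0]); to(bar(1.68))
for i in range(len(B)-1): print(np.round((B[i+1]-B[i])*100,2), end=" ")
E
```

```text
8.62 [0.584  0.0949 0.3223] [ 3.121  0.152 -0.013] [ 1.4 -6.5 -9.6] 0.0109 [ 0.09  0.1   1.33 -0.02  1.72  1.56]
(np.float64(1.5472378973581482), np.float64(0.2714367597697299), np.float64(-0.002299802126592167))
shift cm [ 0.23 -0.   -0.9 ] turn [0. 0. 0.]
shift cm [-0.15  3.44 -1.25] turn [0. 0. 0.]
[-0.2   1.82 -0.13] [-0.2   1.81 -0.25] [-0.2   1.79 -0.38] [-0.19  1.76 -0.51]
```

Request:
{"op": "apply_moves", "data": {"commands": [-0.05,1.4,-0.5,0,0,0,0,-0.05,1.2,-0.5,0,0,0,0,-0.05,1.0,-0.4,0,0,0,0,0,0.2,0,0,0,0,0,0,0,0,0,0,0,3.5,0,0,0,0,0,0,3.5,0,0,0,0,0,0,3.5]}}

```text
t: 9.5
tool_pos: [0.5803, 0.1381, 0.3221]
orientation: [3.12, 0.156, 0.003]
force: [-0.6, -0.3, -0.2]
opening: 0.0335
```

Request:
{"op": "apply_moves", "data": {"commands": [0,0,3,0,0,0,3.5,0,0,4,0,0,0,3.5,0,0,3,0,0,0,3.5,0,0,0,0,0,0,3.5]}}

```text
t: 10.0
tool_pos: [0.5794, 0.1406, 0.4271]
orientation: [3.122, 0.16, 0.007]
force: [-0.1, 1.0, 0.4]
opening: 0.0351
```

```bash
python3 - <<'E'
from h import *
st(); print(hoodang())
for c in ("scene","top"):
  im,d=read_camera(c); cv2.imwrite(f"pics/{c}3.png",im)
  find(["hood_handle","hood_hinge","socket","gear_top","rod_tip","rod_pivot"],c,spot_point,1); find(["offcut1"],c,spot_point,4)
R=orient(XH); to(tip(0),R); print(tip(0),bar(1.7))
E
```

```text
10.0 [0.5794 0.1406 0.4271] [3.122 0.16  0.007] [-0.1  1.   0.4] 0.0351 [ 0.16  0.14  1.11 -0.02  1.9   1.62]
(np.float64(1.65894202108663), np.float64(0.3800865513333059), np.float64(-0.00213515535200855))
scene hood_handle [([0.582, 0.136, 0.329], 0.97)]
scene hood_hinge [([0.588, 0.084, 0.068], 0.93)]
scene socket [([0.414, 0.089, 0.238], 0.64)]
scene gear_top [([0.523, -0.085, 0.036], 0.93)]
scene rod_tip [([0.443, -0.17, 0.055], 0.84)]
scene rod_pivot [([0.427, 0.006, 0.059], 0.72)]
scene offcut1 [([0.637, -0.065, 0.004], 0.7), ([0.52, -0.082, 0.038], 0.67)]
top hood_handle []
top hood_hinge [([0.416, 0.088, 0.231], 0.27)]
top socket [([0.415, 0.091, 0.23], 0.72)]
top gear_top [([0.516, -0.08, 0.038], 0.59)]
top rod_tip [([0.44, -0.173, 0.055], 0.6)]
top rod_pivot [([0.422, 0.01, 0.057], 0.69)]
top offcut1 [([0.643, -0.063, 0.007], 0.51)]
shift cm [-13.4  -30.87 -38.74] turn [ 0.012 -0.013 -1.563]
[ 0.44462798 -0.16885847  0.055     ] [0.58213451 0.13470369 0.32788351]
```

View pics/scene3.png

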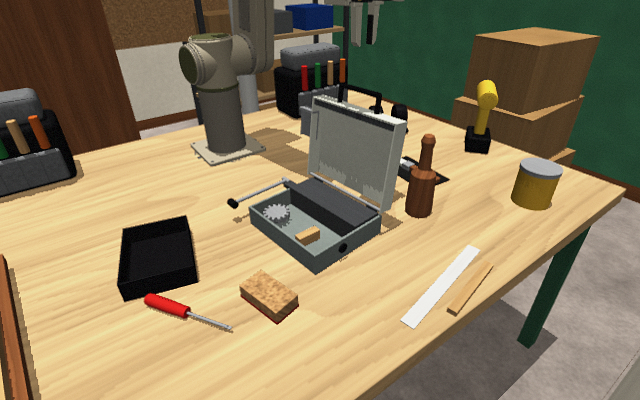

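Request:
{"op": "apply_moves", "data": {"commands": [-1.4,-3.2,0,0,0,0.17,5,-1.4,-3.2,0,0,0,0.17,5,-1.4,-3.2,0,0,0,0.17,5,-1.4,-3.2,0,0,0,0.17,5,-1.4,-3.2,-1,0,0,0.17,5,-1.4,-3.2,-2,0,0,0.17,5,-1.4,-3.2,-3,0,0,0.17,5,-1.4,-3.2,-4,0,0,0.17,5]}}

```text
t: 11.8
tool_pos: [0.4649, -0.1216, 0.3248]
orientation: [2.273, 2.138, 0.024]
force: [0.4, -1.2, 0.5]
opening: 0.0501
```

Request:
{"op": "apply_moves", "data": {"commands": [-1.4,-3.2,-4,0,0,0.17,5,-1,-2,-4,0,0,0.08,5,0,0,0,0,0,0,5]}}

```text
t: 12.18
tool_pos: [0.4373, -0.1762, 0.2397]
orientation: [1.985, 2.415, 0.027]
force: [-0.1, -0.1, 0.8]
opening: 0.0498
```

```bash
python3 - <<'E'
from h import *
st(); im,d=read_camera("wrist"); cv2.imwrite("pics/w4.png",im)
find(["rod_tip","rod_pivot","gear_top","socket"],"wrist",spot_point,1); find(["offcut1"],"wrist",spot_point,4)
P,u,v=cloud("wrist",d); l=im[v,u]
b=(l.max(1)<70)&(abs(P[:,0]-.443)<.03)&(abs(P[:,1]+.17)<.03)&(P[:,2]>.04)&(P[:,2]<.075); print(b.sum(),rect(P[b]) if b.sum()>9 else 0,P[b][:,2].max() if b.sum() else 0)
R=orient(XH); to([.443,-.170,.055],R)
E
```

```text
12.18 [ 0.4373 -0.1762  0.2397] [1.985 2.415 0.027] [-0.1 -0.1  0.8] 0.0498 [-0.5  -0.25  1.82  0.01  1.56 -0.7 ]
wrist rod_tip [([0.445, -0.169, 0.059], 0.79)]
wrist rod_pivot [([0.424, 0.009, 0.057], 0.7)]
wrist gear_top [([0.523, -0.082, 0.039], 0.75)]
wrist socket [([0.522, -0.082, 0.009], 0.68)]
wrist offcut1 [([0.644, -0.061, 0.011], 0.84)]
378 (array([ 447.4, -158.5]), array([24.9, 37.5]), 6.4) 0.07210171618871669
shift cm [  0.19   0.58 -20.93] turn [ 0.002  0.031 -0.088]
```

Request:
{"op": "apply_moves", "data": {"commands": [0.3,0.65,-3,0,0.03,-0.09,4,0,0,-4,0,0,0,4,0,0,-4,0,0,0,4,0,0,-4,0,0,0,4,0,0,0,0,0,0,4]}}

```text
t: 13.1
tool_pos: [0.4503, -0.1679, 0.0996]
orientation: [2.088, 2.327, 0.004]
force: [-0.8, 1.1, 0.5]
opening: 0.0399
```

```bash
python3 - <<'E'
from h import *
st(); R=orient(XH); to([.4443,-.169,.055],R)
E
```

```text
13.1 [ 0.4503 -0.1679  0.0996] [2.088 2.327 0.004] [-0.8  1.1  0.5] 0.0399 [-0.46 -0.12  1.96 -0.    1.28 -0.57]
shift cm [-0.6  -0.11 -6.36] turn [0.008 0.013 0.002]
```

Request:
{"op": "apply_moves", "data": {"commands": [-0.6,-0.1,0,0,0,0,4,0,0,-3,0,0.01,0,4,0,0,-3,0,0,0,4,0,0,0,0,0,0,4]}}

```text
t: 13.6
tool_pos: [0.4505, -0.1718, 0.0492]
orientation: [2.082, 2.323, -0.001]
force: [-0.0, -0.0, 0.5]
opening: 0.04
```

```bash
python3 - <<'E'
from h import *
st(); R=orient(XH); to([.4443,-.169,.055],R)
im,d=read_camera("wrist"); cv2.imwrite("pics/w5.png",im)
E
```

```text
13.6 [ 0.4505 -0.1718  0.0492] [ 2.082e+00  2.323e+00 -1.000e-03] [-0.  -0.   0.5] 0.04 [-0.47 -0.06  2.   -0.01  1.17 -0.57]
shift cm [-0.62  0.28 -1.32] turn [0.015 0.016 0.001]
```

View pics/w5.png

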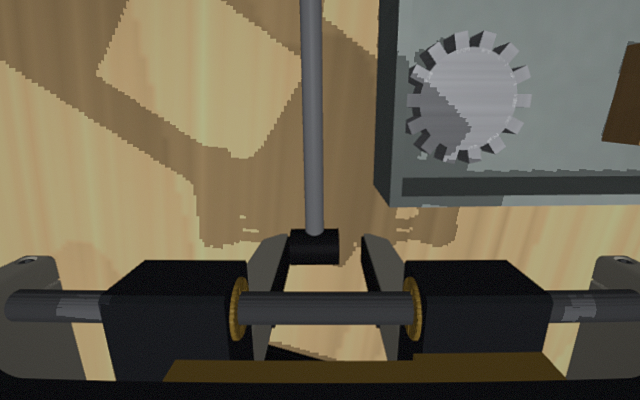

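Request:
{"op": "apply_moves", "data": {"commands": [-0.6,0.3,-1.3,0,0,0,4,-0.1,0.1,-0.1,0,0,0,4,0,0,0,0,0,0,4]}}

```text
t: 14.02
tool_pos: [0.4471, -0.1696, 0.0406]
orientation: [2.076, 2.316, 0.003]
force: [0.6, 0.4, 0.9]
opening: 0.0402
```

```bash
python3 - <<'E'
from h import *
st(); R=orient(XH); to([.4443,-.169,.055],R)
B=[tip(t) for t in np.arange(0,1.77,.1)]
for i in range(len(B)-1): print(np.round((B[i+1]-B[i])*100,2).tolist(), end=" ")
E
```

```text
14.03 [ 0.4471 -0.1696  0.0406] [2.076 2.316 0.003] [0.6 0.4 0.9] 0.0402 [-0.46 -0.06  2.03 -0.01  1.15 -0.57]
shift cm [-0.28  0.06 -0.46] turn [0.019 0.024 0.001]
[-0.01, 0.09, 1.77] [-0.03, 0.26, 1.75] [-0.05, 0.44, 1.71] [-0.07, 0.6, 1.66] [-0.08, 0.76, 1.59] [-0.1, 0.92, 1.51] [-0.12, 1.06, 1.41] [-0.13, 1.2, 1.29] [-0.15, 1.32, 1.17] [-0.16, 1.43, 1.03] [-0.17, 1.53, 0.88] [-0.18, 1.61, 0.72] [-0.18, 1.67, 0.56] [-0.19, 1.72, 0.39] [-0.19, 1.75, 0.21] [-0.19, 1.76, 0.04] [-0.19, 1.75, -0.14]
```

Request:
{"op": "apply_moves", "data": {"commands": [-0.3,0.1,-0.5,0,0,0,4,0,0,0,0,0,0,2,0,0,0,0,0,0,2,0,0,0,0,0,0,2,0,0,0,0,0,0,2], "squeeze": 25}}

```text
t: 14.65
tool_pos: [0.4446, -0.1688, 0.0361]
orientation: [2.075, 2.315, 0.004]
force: [0.9, 0.1, -0.6]
opening: 0.0255
```

Request:
{"op": "apply_moves", "data": {"commands": [0,0.1,1.8,0,0,0,2,0,0.3,1.8,0,0,0,2,0,0.4,1.7,0,0,0,2,-0.1,0.6,1.7,0,0,0,2]}}

```text
t: 15.15
tool_pos: [0.4426, -0.154, 0.1065]
orientation: [2.077, 2.317, 0.003]
force: [3.5, 2.7, -2.2]
opening: 0.0258
```

```bash
cat >> h.py <<'E'
def rodang():
    s=read_state(); Rm=Ro.from_rotvec(s["orientation"]).as_matrix(); g=np.array(s["tool_pos"])-.019*Rm[:,2]-mw(-.17,.044,.055)
    return np.arctan2(g[2],-g@YH), np.hypot(g[2],g@YH), g@XH
E
python3 - <<'E'
from h import *
st(); a=rodang(); print(a); to(tip(a[0]))
B=[tip(t) for t in np.arange(a[0],1.77,.1)]
for i in range(len(B)-1): print(np.round((B[i+1]-B[i])*100,2).tolist(), end=" ")
E
```

```text
15.15 [ 0.4426 -0.154   0.1065] [2.077 2.317 0.003] [ 3.5  2.7 -2.2] 0.0258 [-0.44 -0.18  2.   -0.01  1.29 -0.55]
(np.float64(0.4110356640204422), np.float64(0.17634338124760252), np.float64(-0.000825708846616327))
shift cm [ 0.09 -0.05  0.03] turn [0. 0. 0.]
[-0.09, 0.78, 1.58] [-0.1, 0.94, 1.5] [-0.12, 1.08, 1.4] [-0.13, 1.21, 1.28] [-0.15, 1.33, 1.15] [-0.16, 1.44, 1.01] [-0.17, 1.53, 0.86] [-0.18, 1.61, 0.7] [-0.18, 1.67, 0.54] [-0.19, 1.72, 0.37] [-0.19, 1.75, 0.19] [-0.19, 1.76, 0.02] [-0.19, 1.75, -0.16]
```

Request:
{"op": "apply_moves", "data": {"commands": [0,0.9,1.6,0.05,0.005,0,2,-0.1,1.0,1.5,0.05,0.005,0,2,-0.1,1.2,1.4,0.05,0.005,0,2,-0.1,1.3,1.3,0.05,0.005,0,2,-0.15,1.4,1.15,0.05,0.005,0,2,-0.15,1.5,1.0,0.05,0.005,0,2]}}

```text
t: 15.9
tool_pos: [0.4338, -0.0781, 0.1897]
orientation: [-1.952, -2.177, -0.304]
force: [0.7, 1.6, -4.2]
opening: 0.0257
```

```bash
python3 - <<'E'
from h import *
st(); a=rodang(); print(a); to(tip(a[0]))
B=[tip(t) for t in np.arange(a[0],1.77,.1)]
for i in range(len(B)-1): print(np.round((B[i+1]-B[i])*100,2).tolist(), end=" ")
E
```

```text
15.9 [ 0.4338 -0.0781  0.1897] [-1.952 -2.177 -0.304] [ 0.7  1.6 -4.2] 0.0257 [-0.51 -0.19  1.88  0.25  1.6  -0.63]
(np.float64(1.0337732271367561), np.float64(0.17795346026391817), np.float64(-0.0011380639294454847))
shift cm [ 0.11  0.06 -0.08] turn [0. 0. 0.]
[-0.17, 1.55, 0.83] [-0.18, 1.63, 0.67] [-0.19, 1.69, 0.5] [-0.19, 1.73, 0.33] [-0.19, 1.75, 0.15] [-0.19, 1.76, -0.02] [-0.19, 1.75, -0.2]
```

Request:
{"op": "apply_moves", "data": {"commands": [-0.1,1.65,0.8,0.05,0.005,0,2,-0.1,1.7,0.6,0.05,0.005,0,2,-0.15,1.8,0.5,0.05,0.005,0,2,-0.15,1.8,0.3,0.05,0.005,0,2,-0.15,1.8,0.15,0,0,0,2,-0.15,1.8,0,0,0,0,2,-0.15,1.7,-0.15,0,0,0,2]}}

```text
t: 16.77
tool_pos: [0.4197, 0.0455, 0.216]
orientation: [-1.835, -2.042, -0.472]
force: [-3.7, -2.0, -2.1]
opening: 0.0254
```

```bash
python3 - <<'E'
from h import *
st(); a=rodang(); print(a); to(tip(a[0])); print(Ro.from_rotvec(read_state()["orientation"]).as_matrix()[:,2])
find(["rod_tip"],"scene",spot_point,1)
E
```

```text
16.77 [0.4197 0.0455 0.216 ] [-1.835 -2.042 -0.472] [-3.7 -2.  -2.1] 0.0254 [-0.41 -0.25  1.94  0.43  1.69 -0.51]
(np.float64(1.737157312613003), np.float64(0.18025665988720124), np.float64(-0.0014725467209613875))
shift cm [ 0.15 -0.04 -0.32] turn [0. 0. 0.]
[-0.03932221  0.4699048  -0.88184083]
scene rod_tip [([0.443, -0.17, 0.055], 0.84)]
```

Request:
{"op": "apply_moves", "data": {"commands": [0,0,0,0,0,0,4.2,0,0,0,0,0,0,4.2,0,0,0,0,0,0,4.2,0,-1,2,0,0,0,4.2,0,-2,4,0,0,0,4.2,0,-3,4,0,0,0,4.2,0,-3,4,0,0,0,4.2,0,0,4,0,0,0,4.2]}}

```text
t: 17.82
tool_pos: [0.4187, -0.0458, 0.3977]
orientation: [-1.833, -2.037, -0.472]
force: [0.1, -0.1, 1.4]
opening: 0.0419
```

```bash
python3 - <<'E'
from h import *
st(); 
im,d=read_camera("scene"); cv2.imwrite("pics/s6.png",im[60:280,150:470])
find(["rod_tip","socket","hood_handle","rod_pivot"],"scene",spot_point,1)
im,d=read_camera("top"); find(["rod_tip","socket","hood_handle"],"top",spot_point,1)
print(tip(2.03),bar(1.7)); R=orient(YH); to(bar(1.70),R); 
E
```

```text
17.82 [ 0.4187 -0.0458  0.3977] [-1.833 -2.037 -0.472] [ 0.1 -0.1  1.4] 0.0419 [-0.58 -0.19  1.56  0.43  2.05 -0.54]
scene rod_tip [([0.419, 0.021, 0.231], 0.53)]
scene socket [([0.416, 0.088, 0.236], 0.64)]
scene hood_handle [([0.583, 0.136, 0.327], 0.75)]
scene rod_pivot [([0.426, 0.007, 0.058], 0.78)]
top rod_tip [([0.417, 0.022, 0.233], 0.43)]
top socket [([0.415, 0.09, 0.23], 0.93)]
top hood_handle [([0.745, -0.225, 0.004], 0.59)]
[0.41658484 0.08505009 0.21366382] [0.58213451 0.13470369 0.32788351]
shift cm [16.39 17.81 -8.68] turn [-0.424  0.351 -1.534]
```

View pics/s6.png

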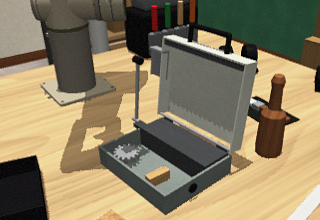

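Request:
{"op": "apply_moves", "data": {"commands": [0,-1,-2,0,0,0,0,0,0,-4,0,0,0,0,0,0,-4,0,0,0,0,0,0,-4,0,0,0,0,0,1,-3,0,0,0,0,0,1,0,0,0,0,0,0,1,0,0,0,0,0]}}

```text
t: 19.15
tool_pos: [0.4135, -0.0234, 0.2109]
orientation: [-1.826, -2.03, -0.464]
force: [0.4, -0.1, 0.5]
opening: 0.0004
```

Request:
{"op": "apply_moves", "data": {"commands": [0,1,0,0,0,0,0,0,1,0,0,0,0,0,0,1,0,0,0,0,0,0,1,-0.2,0,0,0,0,0,1,-0.2,0,0,0,0,0,1,-0.2,0,0,0,0]}}

```text
t: 19.9
tool_pos: [0.4153, 0.04, 0.2081]
orientation: [-1.828, -2.037, -0.468]
force: [0.2, 0.1, 0.2]
opening: 0.0006
```

```bash
python3 - <<'E'
from h import *
st(); 
im,d=read_camera("scene"); cv2.imwrite("pics/s7.png",im[60:280,150:470])
find(["rod_tip","socket","hood_handle"],"scene",spot_point,1)
im,d=read_camera("top"); find(["rod_tip","socket"],"top",spot_point,1)
E
```

```text
19.9 [0.4153 0.04   0.2081] [-1.828 -2.037 -0.468] [0.2 0.1 0.2] 0.0006 [-0.42 -0.24  1.95  0.43  1.69 -0.54]
scene rod_tip [([0.414, 0.054, 0.224], 0.51)]
scene socket [([0.414, 0.09, 0.235], 0.86)]
scene hood_handle [([0.582, 0.136, 0.329], 0.71)]
top rod_tip [([0.413, 0.082, 0.216], 0.57)]
top socket [([0.416, 0.089, 0.233], 0.71)]
```

Request:
{"op": "apply_moves", "data": {"commands": [0,-2.2,3,0,0,0,0,0,-2.2,4,0,0,0,0,0,-2,5,0,0,0,2,0,-1,5,0,0,0,3.3,0,0,5,0,0,0,3.3,0,0,0,-0.12,0,0,3.3,0,0,0,-0.12,0,0,3.3,0,0,0,-0.12,0,0,3.3]}}

```text
t: 21.25
tool_pos: [0.4138, -0.0416, 0.4343]
orientation: [-2.041, -2.226, -0.094]
force: [0.4, 0.5, -0.4]
opening: 0.0328
```

```bash
python3 - <<'E'
from h import *
st(); R=orient(YH); to(bar(1.70),R); im,d=read_camera("top"); find(["rod_tip","socket"],"top",spot_point,1)
im,d=read_camera("scene"); find(["rod_tip","socket"],"scene",spot_point,1)
E
```

```text
21.25 [ 0.4138 -0.0416  0.4343] [-2.041 -2.226 -0.094] [ 0.4  0.5 -0.4] 0.0328 [-0.32 -0.28  1.5   0.12  2.01 -0.36]
shift cm [ 16.83  17.63 -12.54] turn [-0.136  0.062 -1.545]
top rod_tip [([0.411, 0.08, 0.213], 0.41)]
top socket [([0.414, 0.088, 0.231], 0.79)]
scene rod_tip [([0.416, 0.082, 0.213], 0.59)]
scene socket [([0.415, 0.089, 0.234], 0.66)]
```

Request:
{"op": "apply_moves", "data": {"commands": [1.9,2,0.5,-0.015,0.007,-0.17,3.3,1.9,2,0.5,-0.015,0.007,-0.17,3.3,1.9,2,0,-0.015,0.007,-0.17,3.3,1.9,2,0,-0.015,0.007,-0.17,3.3,1.9,2,0,-0.015,0.007,-0.17,3.3,1.9,2,0,-0.015,0.007,-0.17,3.3,1.9,2,0,-0.015,0.007,-0.17,3.3,1.9,2,0,-0.015,0.007,-0.17,3.3]}}

```text
t: 22.55
tool_pos: [0.5698, 0.1138, 0.4355]
orientation: [-3.087, -0.359, -0.015]
force: [0.5, -0.5, -0.6]
opening: 0.033
```

Request:
{"op": "apply_moves", "data": {"commands": [1.6,1.6,0,0,0,-0.15,3.3,0,0,0,0,0,0,3.3]}}

```text
t: 22.8
tool_pos: [0.5871, 0.1291, 0.4317]
orientation: [-3.105, -0.116, -0.007]
force: [-1.1, 0.1, -0.2]
opening: 0.0331
```

```bash
python3 - <<'E'
from h import *
st(); R=orient(YH); to(bar(1.70),R); im,d=read_camera("wrist"); find(["hood_handle"],"wrist",spot_point,1)
E
```

```text
22.8 [0.5871 0.1291 0.4317] [-3.105 -0.116 -0.007] [-1.1  0.1 -0.2] 0.0331 [0.11 0.14 1.09 0.04 1.9  1.62]
shift cm [ -0.5    0.56 -12.28] turn [-0.035  0.003  0.036]
wrist hood_handle [([0.58, 0.135, 0.33], 0.94)]
```

Request:
{"op": "apply_moves", "data": {"commands": [-0.5,0.6,-3,-0.035,0,0.036,3.3,0,0,-3,0,0,0,3.3,0,0,0,0,0,0,3.3]}}

```text
t: 23.28
tool_pos: [0.5805, 0.1304, 0.3723]
orientation: [3.135, 0.184, 0.007]
force: [-0.0, 0.7, -0.1]
opening: 0.0333
```

```bash
python3 - <<'E'
from h import *
st(); R=orient(YH); to(bar(1.70),R)
E
```

```text
23.27 [0.5805 0.1304 0.3723] [3.135 0.184 0.007] [-0.   0.7 -0.1] 0.0333 [ 0.14  0.1   1.24 -0.    1.79  1.59]
shift cm [ 0.17  0.43 -6.35] turn [ 0.001  0.005 -0.008]
```

Request:
{"op": "apply_moves", "data": {"commands": [0,0.5,-2,0,0,0,3.3,0.1,0.2,-2,0,0,0,3.3,0.1,0.1,-2,0,0,0,3.3,0,0,-0.4,0,0,0,3.3,0,0,0,0,0,0,0.5,0,0,0,0,0,0,0.5,0,0,0,0,0,0,0.5], "squeeze": 25}}

```text
t: 24.15
tool_pos: [0.5838, 0.1354, 0.3124]
orientation: [3.135, 0.185, 0.018]
force: [1.0, -2.9, -3.4]
opening: 0.0114
```

```bash
python3 - <<'E'
from h import *
st(); a=hoodang(); print(a)
B=[bar(t) for t in np.arange(a[0],1.28,-.05)]
for i in range(len(B)-1): print(np.round((B[i+1]-B[i])*100,2).tolist(), end=" ")
E
```

```text
24.15 [0.5838 0.1354 0.3124] [3.135 0.185 0.018] [ 1.  -2.9 -3.4] 0.0114 [ 0.14  0.1   1.35 -0.    1.68  1.6 ]
(np.float64(1.6995604478687316), np.float64(0.26598369922918136), np.float64(0.0014707243036953897))
[0.14, -1.29, 0.21] [0.14, -1.3, 0.15] [0.14, -1.3, 0.08] [0.14, -1.3, 0.01] [0.14, -1.3, -0.05] [0.14, -1.3, -0.12] [0.14, -1.29, -0.18] [0.14, -1.28, -0.25]
```

Request:
{"op": "apply_moves", "data": {"commands": [0.1,-1.1,0.15,0,0,0,0.5,0.1,-1.1,0.1,0,0,0,0.5,0.1,-1.1,0.05,0,0,0,0.5,0.1,-1.1,0,0,0,0,0.5,0.1,-1.1,-0.05,0,0,0,0.5,0.1,-1.1,-0.1,0,0,0,0.5]}}

```text
t: 24.9
tool_pos: [0.5915, 0.0696, 0.3175]
orientation: [-3.13, -0.192, -0.029]
force: [2.4, 4.1, 2.5]
opening: 0.0108
```

```bash
python3 - <<'E'
from h import *
st(); a=hoodang(); print(a); im,d=read_camera("top"); find(["rod_tip","socket"],"top",spot_point,1)
im,d=read_camera("scene"); find(["rod_tip","socket","hood_handle"],"scene",spot_point,1)
E
```

```text
24.9 [0.5915 0.0696 0.3175] [-3.13  -0.192 -0.029] [2.4 4.1 2.5] 0.0108 [0.03 0.08 1.36 0.01 1.68 1.48]
(np.float64(1.4490558231749673), np.float64(0.2670525014869191), np.float64(0.001792209177964682))
top rod_tip [([0.415, 0.042, 0.228], 0.51)]
top socket [([0.421, 0.047, 0.229], 0.55)]
scene rod_tip [([0.419, 0.044, 0.23], 0.55)]
scene socket [([0.421, 0.044, 0.236], 0.64)]
scene hood_handle [([0.592, 0.069, 0.333], 0.98)]
```

Rod follows up the track. Continue to seat.

Request:
{"op": "apply_moves", "data": {"commands": [0.1,-0.8,-0.1,0,0,0,0.5,0.1,-0.8,-0.15,0,0,0,0.5,0.1,-0.7,-0.2,0,0,0,0.5,0,-0.5,-0.1,0,0,0,0.5,0,0,0,0,0,0,0.5]}}

```text
t: 25.88
tool_pos: [0.5947, 0.0413, 0.3136]
orientation: [-3.132, -0.193, -0.032]
force: [1.4, 1.0, 3.6]
opening: 0.0111
```

```bash
python3 - <<'E'
from h import *
st(); a=hoodang(); print(a); im,d=read_camera("top"); find(["rod_tip","socket"],"top",spot_point,1)
im,d=read_camera("scene"); find(["rod_tip","socket","hood_handle"],"scene",spot_point,1)
E
```

```text
25.88 [0.5947 0.0413 0.3136] [-3.132 -0.193 -0.032] [1.4 1.  3.6] 0.0111 [-0.02  0.08  1.37  0.01  1.67  1.43]
(np.float64(1.3414537113460099), np.float64(0.26651831090004063), np.float64(0.0018304975621880792))
top rod_tip [([0.586, 0.039, 0.328], 0.65)]
top socket [([0.422, 0.028, 0.226], 0.88)]
scene rod_tip [([0.421, 0.026, 0.231], 0.75)]
scene socket [([0.423, 0.028, 0.231], 0.62)]
scene hood_handle [([0.593, 0.043, 0.329], 0.75)]
```

Request:
{"op": "apply_moves", "data": {"commands": [0,0,0,0,0,0,3.3,0,0,0,0,0,0,3.3,0,0,0,0,0,0,3.3,0,0,2,0,0,0,3.3,0,0,4,0,0,0,3.3,0,0,4,0,0,0,3.3,0,0,1,0,0,0,3.3,0,0,0,0,0,0,3.3]}}

```text
t: 27.22
tool_pos: [0.5918, 0.0416, 0.4274]
orientation: [-3.132, -0.194, -0.023]
force: [-0.5, -0.5, -0.0]
opening: 0.0329
```

```bash
python3 - <<'E'
from h import *
st(); im,d=read_camera("top"); find(["rod_tip","socket"],"top",spot_point,1); find(["offcut1"],"top",spot_point,4)
im,d=read_camera("scene"); find(["rod_tip","socket","hood_handle"],"scene",spot_point,1);cv2.imwrite("pics/s8.png",im[60:310,150:550])
E
```

```text
27.23 [0.5918 0.0416 0.4274] [-3.132 -0.194 -0.023] [-0.5 -0.5 -0. ] 0.0329 [-0.02  0.11  1.13  0.    1.88  1.43]
top rod_tip [([0.495, -0.38, 0.003], 0.75)]
top socket [([0.423, 0.029, 0.227], 0.83)]
top offcut1 [([0.637, -0.065, 0.006], 0.51)]
scene rod_tip [([0.419, 0.025, 0.232], 0.49)]
scene socket [([0.421, 0.026, 0.231], 0.56)]
scene hood_handle [([0.595, 0.041, 0.329], 0.91)]
```

View pics/s8.png

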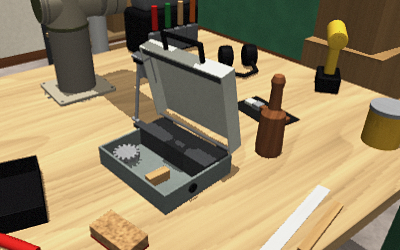

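Request:
{"op": "apply_moves", "data": {"commands": [0.3,-2.5,1,0,0,0.17,4,0.3,-2.5,0,0,0,0.17,4,0.3,-2,0,0,0,0.17,4,0.3,-2,0,0,0,0.17,4,0.3,-2,0,0,0,0.17,4,0.3,-1.5,-2,0,0,0.17,4,0.3,-1,-3,0,0,0.17,4,0.3,-1,-3,0,0,0.17,4]}}

```text
t: 28.62
tool_pos: [0.6158, -0.1072, 0.3538]
orientation: [-2.263, -2.169, -0.011]
force: [0.4, 0.7, 0.2]
opening: 0.04
```

Request:
{"op": "apply_moves", "data": {"commands": [0.3,-0.5,-3,0,0,0.17,4,0,0,-2,0,0,0.05,4,0,0,0,0,0,0,4]}}

```text
t: 29.0
tool_pos: [0.6169, -0.1129, 0.2972]
orientation: [-1.997, -2.406, -0.004]
force: [-0.5, 0.3, 0.7]
opening: 0.0399
```

```bash
python3 - <<'E'
from h import *
st(); im,d=read_camera("wrist"); cv2.imwrite("pics/w9.png",im); find(["offcut1"],"wrist",spot_point,4); find(["gear_top"],"wrist",spot_point,1)
for r in cut_out("offcut1","wrist")[:3]:
  Q,u,v=cloud("wrist",d,r["mask"]); h=np.percentile(Q[:,2],80); T=Q[abs(Q[:,2]-h)<.004]; print(r["conf"],len(Q),rect(T),h)
R=orient(XH); to(mw(.036,-.049,.02),R)
E
```

```text
29.0 [ 0.6169 -0.1129  0.2972] [-1.997 -2.406 -0.004] [-0.5  0.3  0.7] 0.0399 [-0.27  0.2   1.27  0.01  1.68 -0.45]
wrist offcut1 [([0.638, -0.062, 0.004], 0.92)]
wrist gear_top [([0.52, -0.085, 0.04], 0.84)]
0.89 757 (array([641.8, -63.7]), array([22.3, 58.9]), 2.3) 0.03874822823942177
shift cm [  2.17   5.04 -30.03] turn [-0.01  -0.003 -0.075]
```

View pics/w9.png

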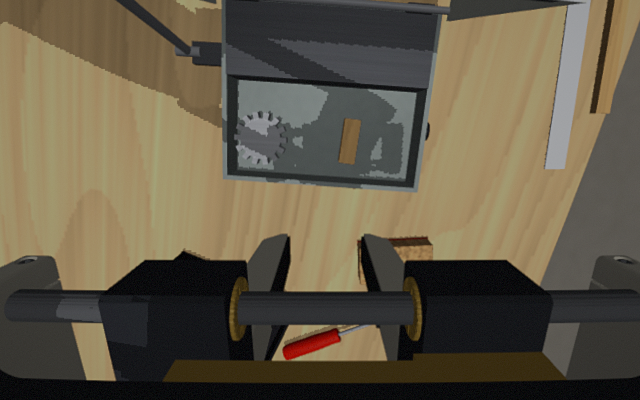

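Request:
{"op": "apply_moves", "data": {"commands": [1.2,2.5,-3,0,0,-0.075,4,1.2,2.5,-3,0,0,-0.07,4,0,0,-4,0,0,0,4,0,0,-4,0,0,0,4,0,0,-4,0,0,0,4,0,0,-2,0,0,0,4,0,0,0,0,0,0,4]}}

```text
t: 30.08
tool_pos: [0.6495, -0.0619, 0.1091]
orientation: [2.18, 2.249, 0.026]
force: [-0.4, 1.1, -0.3]
opening: 0.0401
```

```bash
python3 - <<'E'
from h import *
st(); im,d=read_camera("wrist"); cv2.imwrite("pics/w10.png",im); find(["offcut1"],"wrist",spot_point,4)
for r in cut_out("offcut1","wrist")[:3]:
  Q,u,v=cloud("wrist",d,r["mask"]); h=np.percentile(Q[:,2],80); T=Q[abs(Q[:,2]-h)<.004]; print(r["conf"],len(Q),rect(T),h)
R=orient([np.cos(.04),np.sin(.04),0]); to([.641,-.063,.032],R)
E
```

```text
30.07 [ 0.6495 -0.0619  0.1091] [2.18  2.249 0.026] [-0.4  1.1 -0.3] 0.0401 [-0.18  0.32  1.47  0.01  1.33 -0.21]
wrist offcut1 [([0.638, -0.06, 0.005], 0.91)]
0.92 2088 (array([640.4, -63.2]), array([22. , 60.3]), 2.61) 0.03727044473413212
shift cm [-1.04 -0.07 -9.91] turn [-0.005  0.023  0.009]
```

Request:
{"op": "apply_moves", "data": {"commands": [-1.0,0,-3,0,0.02,0,4,-0.2,0,-3,0,0,0,4,-0.1,0,-2,0,0,0,4,0,0,0,0,0,0,4]}}

```text
t: 30.72
tool_pos: [0.639, -0.0628, 0.0315]
orientation: [2.186, 2.254, 0.011]
force: [-0.3, 0.8, 0.5]
opening: 0.04
```

```bash
python3 - <<'E'
from h import *
st(); R=orient([np.cos(.04),np.sin(.04),0]); to([.6405,-.063,.032],R)
E
```

```text
30.73 [ 0.639  -0.0628  0.0315] [2.186 2.254 0.011] [-0.3  0.8  0.5] 0.04 [-0.18  0.39  1.54  0.01  1.21 -0.21]
shift cm [ 0.15 -0.02 -1.85] turn [-0.004  0.006  0.009]
```

Request:
{"op": "apply_moves", "data": {"commands": [0.1,0,-1.7,0,0,0,4,0,0,-0.2,0,0,0,1,0,0,0,0,0,0,1,0,0,0,0,0,0,1,0,0,0,0,0,0,1], "squeeze": 20}}

```text
t: 31.35
tool_pos: [0.6422, -0.0632, 0.0141]
orientation: [2.184, 2.252, 0.014]
force: [0.4, -0.1, -0.2]
opening: 0.0218
```

Request:
{"op": "apply_moves", "data": {"commands": [0,-0.2,3,0,0,0,1,0,-0.2,4,0,0,0,1,0,-1,4,0,0,0,1,0,-2,4,0,0,0,1,-1,-4,1,0,0,0,1,-2,-4,0,0,0,0,1,-2,-4,0,0,0,0,1,-2,-4,0,0,0,0,1]}}

```text
t: 32.35
tool_pos: [0.5716, -0.2595, 0.1834]
orientation: [2.172, 2.254, 0.018]
force: [-0.8, 0.1, -0.9]
opening: 0.0218
```

```bash
python3 - <<'E'
from h import *
st(); to([.492,-.379,.05+.034]); 
E
```

```text
32.35 [ 0.5716 -0.2595  0.1834] [2.172 2.254 0.018] [-0.8  0.1 -0.9] 0.0218 [-0.51  0.21  1.47  0.01  1.45 -0.55]
shift cm [ -7.93 -11.94 -11.84] turn [0. 0. 0.]
```

Request:
{"op": "apply_moves", "data": {"commands": [-2.6,-4,0,0,0,0,1,-2.6,-4,0,0,0,0,1,-2.6,-4,0,0,0,0,1,0,0,-4,0,0,0,1,0,0,-4,0,0,0,1,0,0,-4,0,0,0,1,0,0,0,0,0,0,1]}}

```text
t: 33.22
tool_pos: [0.4894, -0.3889, 0.0658]
orientation: [2.172, 2.241, 0.017]
force: [0.1, -0.3, -0.5]
opening: 0.0219
```

```bash
python3 - <<'E'
from h import *
st(); to([.492,-.379,.02+.019]); 
E
```

```text
33.23 [ 0.4894 -0.3889  0.0658] [2.172 2.241 0.017] [ 0.1 -0.3 -0.5] 0.0219 [-0.76  0.29  1.59  0.01  1.24 -0.79]
shift cm [ 0.31  0.97 -4.58] turn [0. 0. 0.]
```

Request:
{"op": "apply_moves", "data": {"commands": [0.3,1,-2,0,0,0,1,0,0,-2.2,0,0,0,1,0,0,-0.5,0,0,0,1,0,0,0,0,0,0,4,0,0,0,0,0,0,4,0,0,0,0,0,0,4]}}

```text
t: 33.98
tool_pos: [0.4979, -0.3803, 0.0254]
orientation: [2.162, 2.234, 0.018]
force: [-0.0, -0.1, -0.4]
opening: 0.0397
```

Request:
{"op": "apply_moves", "data": {"commands": [0,0,3,0,0,0,5,0,0,4,0,0,0,5,0,0,5,0,0,0,5,0,0,5,0,0,0,5,0,0,5,0,0,0,5,0,0,5,0,0,0,5]}}

```text
t: 34.72
tool_pos: [0.4947, -0.378, 0.3011]
orientation: [2.167, 2.237, 0.018]
force: [-0.0, -0.4, 0.4]
opening: 0.0498
```

```bash
python3 - <<'E'
from h import *
st()
for c in ("top","scene"):
  im,d=read_camera(c); find(["offcut1"],c,spot_point,3); find(["brush","brush_tip","tin","gear_top","mat","socket","rod_tip","tray"],c,spot_point,1)
  if c=="top":
    P,u,v=cloud(c,d); l=im[v,u].astype(int)
    b=(abs(P[:,0]-.55)<.13)&(abs(P[:,1]-.415)<.09)&(P[:,2]>.010)&(P[:,2]<.035); print("brush",rect(P[b]))
    wood=b&(l[:,2]-l[:,0]>40); print("wood",rect(P[wood]),np.median(P[wood][:,2]),P[wood].mean(0))
    hs=b&(l.min(1)>110); print("bristle",P[hs].mean(0))
    cv2.imwrite("pics/t11.png",im)
E
```

```text
34.73 [ 0.4947 -0.378   0.3011] [2.167 2.237 0.018] [-0.  -0.4  0.4] 0.0498 [-0.74  0.14  1.32  0.01  1.65 -0.77]
top offcut1 [([0.497, -0.38, 0.006], 0.63)]
top brush [([0.557, 0.418, 0.002], 0.66)]
top brush_tip [([0.475, 0.417, 0.013], 0.91)]
top tin [([0.406, 0.248, -0.004], 0.89)]
top gear_top [([0.519, -0.08, 0.036], 0.53)]
top mat [([0.545, 0.413, -0.003], 0.85)]
top socket [([0.418, 0.03, 0.227], 0.88)]
top rod_tip [([0.521, -0.082, 0.007], 0.6)]
top tray []
brush (array([544.7, 410. ]), array([112.1, 192.6]), 87.16)
wood (array([587.5, 415.4]), array([104.8,  22.2]), 0.58) 0.019519489015955124 [0.58730113 0.41492383 0.019674  ]
bristle [0.50018691 0.41609471 0.01871288]
scene offcut1 []
scene brush [([0.553, 0.41, 0.002], 0.69)]
scene brush_tip [([0.471, 0.413, 0.01], 0.6)]
scene tin []
scene gear_top [([0.52, -0.082, 0.037], 0.76)]
scene mat [([0.587, 0.084, 0.068], 0.68)]
scene socket [([0.424, 0.03, 0.232], 0.78)]
scene rod_tip [([0.419, 0.028, 0.233], 0.76)]
scene tray [([0.491, -0.383, 0.005], 0.6)]
```

View pics/t11.png

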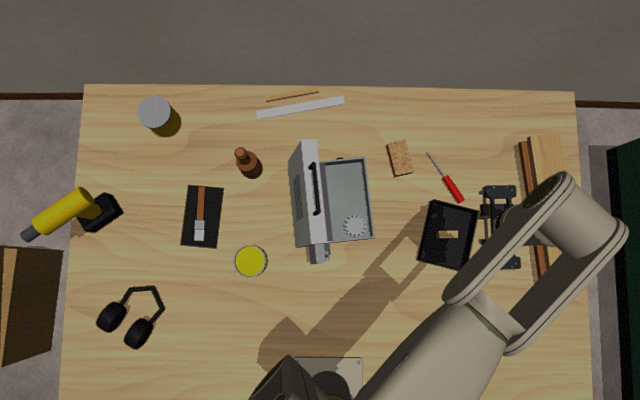

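Request:
{"op": "apply_moves", "data": {"commands": [0,1,5,0,0,0,5,0,2,5,0,0,0.1,5,0,4,5,0,0,0.1,5,0,5,1,0,0,0.1,5,0,5,0,0,0,0.1,5,0,5,0,0,0,0.1,5,0,5,0,0,0,0.1,5,0,5,0,0,0,0.1,5]}}

```text
t: 36.72
tool_pos: [0.4922, -0.0524, 0.4607]
orientation: [1.249, 2.86, 0.028]
force: [1.4, -0.0, -0.9]
opening: 0.0499
```

```bash
python3 - <<'E'
from h import *
st(); to([.56,.415,.3],orient([0,1,0]))
E
```

```text
36.73 [ 0.4922 -0.0524  0.4607] [1.249 2.86  0.028] [ 1.4 -0.  -0.9] 0.0499 [-0.22 -0.14  1.32  0.01  1.94 -0.96]
shift cm [  6.78  46.74 -17.97] turn [-0.019  0.022  0.824]
```

Request:
{"op": "apply_moves", "data": {"commands": [0.5,5,0,0,0,0.1,4,0.5,5,0,0,0,0.1,4,0.5,5,0,0,0,0.1,4,0.7,5,0,0,0,0.1,4,0.7,5,0,0,0,0.1,4,1,5,0,0,0,0.1,4,1,5,-1,0,0,0.1,4,1,5,-3,0,0,0.1,4]}}

```text
t: 37.72
tool_pos: [0.551, 0.3617, 0.4261]
orientation: [-0.006, 3.118, 0.048]
force: [0.6, 0.3, 0.4]
opening: 0.0403
```

Request:
{"op": "apply_moves", "data": {"commands": [1,5,-4,0,0,0.03,4,0,1,-5,0,0,0,4,0,0,-5,0,0,0,4,0,0,0,0,0,0,4]}}

```text
t: 38.22
tool_pos: [0.5581, 0.4249, 0.2777]
orientation: [-0.065, 3.125, 0.044]
force: [-0.3, -0.4, -0.1]
opening: 0.0401
```

```bash
cat > br.py <<'E'
from h import *
def brush(cam="wrist"):
    im,d=read_camera(cam); find(["brush","brush_tip","tin"],cam,spot_point,1)
    P,u,v=cloud(cam,d); l=im[v,u].astype(int)
    r=cut_out("brush",cam)
    if r:
        Q,uu,vv=cloud(cam,d,r[0]["mask"]); c=im[vv,uu].astype(int); k=(Q[:,2]>.012)&(Q[:,2]<.03)
        wd=k&(c[:,2]-c[:,0]>40); print("mask",r[0]["conf"],rect(Q[k]),"wood",rect(Q[wd]),np.median(Q[wd],0))
    return im,d
E
python3 - <<'E'
from br import *
st(); im,d=brush(); cv2.imwrite("pics/w12.png",im)
to([.562,.415,.025],orient([0,1,0]))
E
```

```text
38.23 [0.5581 0.4249 0.2777] [-0.065  3.125  0.044] [-0.3 -0.4 -0.1] 0.0401 [ 0.57  0.36  1.11  0.02  1.64 -1.04]
wrist brush [([0.558, 0.419, 0.007], 0.71)]
wrist brush_tip [([0.47, 0.417, 0.019], 0.61)]
wrist tin [([0.408, 0.249, 0.002], 0.76)]
mask 0.63 (array([559.7, 420. ]), array([ 30.1, 170.9]), 87.4) wood (array([592.9, 420.9]), array([ 20.7, 104.3]), 89.65) [0.57467231 0.42026579 0.02944142]
shift cm [-1.00e-02 -1.16e+00 -2.83e+01] turn [-0.037  0.031 -0.041]
```

Request:
{"op": "apply_moves", "data": {"commands": [0,-0.8,-4,-0.035,0.03,-0.04,4,0,0,-4,0,0,0,4,0,0,-4,0,0,0,4,0,0,-4,0,0,0,4,0,0,0,0,0,0,4]}}

```text
t: 39.1
tool_pos: [0.5659, 0.4179, 0.1315]
orientation: [0.011, 3.132, 0.008]
force: [-0.5, -0.3, 0.4]
opening: 0.0401
```

```bash
python3 - <<'E'
from br import *
st(); im,d=brush(); cv2.imwrite("pics/w13.png",im)
to([.562,.418,.025],orient([0,1,0]))
E
```

```text
39.1 [0.5659 0.4179 0.1315] [0.011 3.132 0.008] [-0.5 -0.3  0.4] 0.0401 [ 0.56  0.45  1.27 -0.    1.41 -1.  ]
wrist brush []
wrist brush_tip [([0.47, 0.419, 0.021], 0.6)]
wrist tin [([0.408, 0.248, -0.001], 0.77)]
mask 0.88 (array([557.9, 420.8]), array([ 30.1, 172.6]), 89.81) wood (array([590.7, 420.3]), array([ 21.4, 107.1]), 89.8) [0.58602774 0.42029339 0.02664109]
shift cm [ -0.75  -0.26 -13.33] turn [-0.012  0.02   0.006]
```

View pics/w13.png

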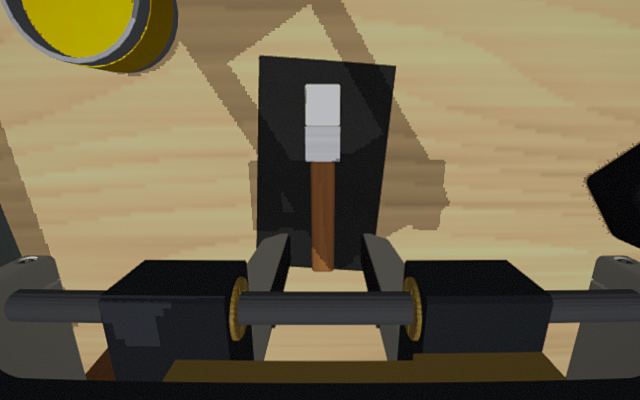

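Request:
{"op": "apply_moves", "data": {"commands": [-0.7,0.1,-3,-0.01,0.02,0,4,-0.1,0,-4,0,0,0,4,-0.1,0,-2,0,0,0,4,0,0,0,0,0,0,4]}}

```text
t: 39.85
tool_pos: [0.5605, 0.4228, 0.048]
orientation: [0.009, 3.14, 0.005]
force: [-0.4, -0.2, 0.5]
opening: 0.0397
```

```bash
python3 - <<'E'
from br import *
st(); to([.561,.419,.027],orient([0,1,0]))
E
```

```text
39.85 [0.5605 0.4228 0.048 ] [0.009 3.14  0.005] [-0.4 -0.2  0.5] 0.0397 [ 0.57  0.52  1.33  0.    1.29 -0.99]
shift cm [ 0.05 -0.38 -4.  ] turn [-0.003  0.001  0.006]
```

Request:
{"op": "apply_moves", "data": {"commands": [0,-0.4,-2,0,0,0,4,0,0,-1.3,0,0,0,4,0,0,-0.5,0,0,0,4,0,0,0,0,0,0,4]}}

```text
t: 40.35
tool_pos: [0.5619, 0.4192, 0.0099]
orientation: [0.01, 3.138, 0.008]
force: [-0.2, 0.0, -0.8]
opening: 0.0402
```

```bash
python3 - <<'E'
from br import *
st(); to([.561,.419,.027],orient([0,1,0]))
E
```

```text
40.35 [0.5619 0.4192 0.0099] [0.01  3.138 0.008] [-0.2  0.  -0.8] 0.0402 [ 0.57  0.56  1.35  0.    1.22 -1.  ]
shift cm [-0.09 -0.02 -0.19] turn [-0.005  0.004  0.006]
```

Grip, lift and tilt the tip down (about −y).

Request:
{"op": "apply_moves", "data": {"commands": [0,0,-0.2,0,0,0,1,0,0,0,0,0,0,1,0,0,0,0,0,0,1,0,0,0,0,0,0,1,0,0,3,0,0,0,1,0,0,5,0,0,0,1,0,-1,5,0,0,0,1,0,-2,5,0,0,0,1], "squeeze": 40}}

```text
t: 41.35
tool_pos: [0.5579, 0.3877, 0.1871]
orientation: [-0.007, -3.137, -0.0]
force: [0.6, 1.0, -0.3]
opening: 0.0213
```

Request:
{"op": "apply_moves", "data": {"commands": [0,-2,0,0,-0.15,0,1,0,-2,0,0,-0.15,0,1,0,-2,0,0,-0.15,0,1,0,-2,0,0,-0.15,0,1,0,-2,0,0,-0.15,0,1,0,-2,0,0,-0.15,0,1,0,0,0,0,0,0,1]}}

```text
t: 42.22
tool_pos: [0.5616, 0.2659, 0.1966]
orientation: [-0.0, 2.213, 0.016]
force: [-0.2, 0.1, -1.4]
opening: 0.0216
```

```bash
python3 - <<'E'
from h import *
st(); print(Ro.from_rotvec(read_state()["orientation"]).as_matrix().round(2))
for c in ("scene","top"):
  im,d=read_camera(c); find(["brush_tip","tin","brush"],c,spot_point,1); cv2.imwrite(f"pics/{c}14.png",im)
E
```

```text
42.23 [0.5616 0.2659 0.1966] [-0.     2.213  0.016] [-0.2  0.1 -1.4] 0.0216 [ 0.65 -0.39  2.29 -0.93  0.64 -0.32]
[[-0.6  -0.01  0.8 ]
 [ 0.01  1.    0.01]
 [-0.8   0.01 -0.6 ]]
scene brush_tip []
scene tin []
scene brush [([0.693, -0.383, 0.002], 0.69)]
top brush_tip []
top tin [([0.402, 0.242, -0.001], 0.98)]
top brush [([0.568, 0.268, 0.197], 0.68)]
```

View pics/scene14.png

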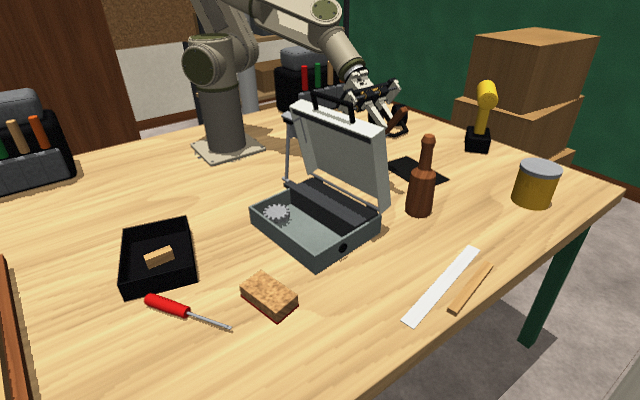

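Request:
{"op": "apply_moves", "data": {"commands": [-2,-0.5,0,0,0,0,1,-2,-0.5,0,0,0,0,1,-2,-0.5,0,0,0,0,1,-1.5,-0.5,0,0,0,0,1,0,0,0,0,0,0,1]}}

```text
t: 43.25
tool_pos: [0.4921, 0.2505, 0.2087]
orientation: [0.009, 2.206, 0.027]
force: [-0.0, 0.1, -0.7]
opening: 0.0217
```

```bash
cat >> h.py <<'E'
def btip(L=.0945,o=.003):
    s=read_state(); R=Ro.from_rotvec(s["orientation"]).as_matrix(); t=np.array(s["tool_pos"])+L*R[:,0]-o*R[:,2]; print("tip est",t.round(4),"toolx",R[:,0].round(3),"toolz",R[:,2].round(3)); return t
E
python3 - <<'E'
from h import *
st(); t=btip(); print((np.array([.417,.245,.085])-t)*100)
E
```

```text
43.25 [0.4921 0.2505 0.2087] [0.009 2.206 0.027] [-0.   0.1 -0.7] 0.0217 [ 0.75 -0.65  2.44 -0.87  0.77 -0.35]
tip est [0.4337 0.252  0.1344] toolx [-0.593  0.016 -0.805] toolz [ 0.805  0.016 -0.593]
[-1.66600272 -0.69950013 -4.94474193]
```

Request:
{"op": "apply_moves", "data": {"commands": [0.3,-0.7,0,0,0,-0.15,1,0,-0.7,0,0,0,-0.15,1,0,-0.7,0,0,0,-0.15,1,-0.5,-0.7,0,0,0,-0.15,1,-0.5,-0.7,0,0,0,-0.15,1,-0.5,-0.7,0,0,0,-0.15,1,-0.5,-0.7,0,0,0,-0.15,1,0,0,0,0,0,0,1]}}

```text
t: 44.25
tool_pos: [0.4814, 0.2065, 0.2099]
orientation: [1.176, 1.932, -0.561]
force: [-0.7, 1.0, -1.1]
opening: 0.0215
```

```bash

python3 - <<'E'
from h import *
st(); t=btip(); print((np.array([.405,.245,.085])-t)*100)
im,d=read_camera("top"); find(["brush_tip","tin"],"top",spot_point,1)
im,d=read_camera("wrist"); find(["brush_tip","tin"],"wrist",spot_point,1)
E
```

```text
44.25 [0.4814 0.2065 0.2099] [ 1.176  1.932 -0.561] [-0.7  1.  -1.1] 0.0215 [ 0.87  0.21  1.71 -0.86  1.63  0.52]
tip est [0.4557 0.2589 0.1355] toolx [-0.259  0.532 -0.806] toolz [ 0.396 -0.703 -0.591]
[-5.07431969 -1.39354085 -5.05022502]
top brush_tip [([0.46, 0.26, 0.135], 0.67)]
top tin [([0.406, 0.244, -0.004], 0.88)]
wrist brush_tip [([0.457, 0.259, 0.141], 0.96)]
wrist tin []
```

Request:
{"op": "apply_moves", "data": {"commands": [-2.5,-0.7,0,0,0,0,1,-2.5,-0.7,0,0,0,0,1,0,0,-2.5,0,0,0,1,0,0,-2.5,0,0,0,1,0,0,0,0,0,0,1]}}

```text
t: 45.18
tool_pos: [0.4282, 0.1913, 0.159]
orientation: [1.17, 1.936, -0.551]
force: [-0.2, -0.1, -0.1]
opening: 0.0214
```

```bash

python3 - <<'E'
from h import *
st(); t=btip(); print((np.array([.405,.245,.033])-t)*100)
im,d=read_camera("top"); find(["brush_tip","tin"],"top",spot_point,1)
E
```

```text
45.17 [0.4282 0.1913 0.159 ] [ 1.17   1.936 -0.551] [-0.2 -0.1 -0.1] 0.0214 [ 0.93  0.16  1.87 -0.83  1.59  0.64]
tip est [0.4024 0.2437 0.0847] toolx [-0.261  0.533 -0.805] toolz [ 0.404 -0.697 -0.592]
[ 0.26466325  0.12855928 -5.17028444]
top brush_tip [([0.407, 0.245, 0.085], 0.74)]
top tin [([0.405, 0.244, 0.001], 0.69)]
```

Request:
{"op": "apply_moves", "data": {"commands": [0.1,0.1,-2.5,0,0,0,1,0,0,-2,0,0,0,1,0,0,-0.7,0,0,0,1,0,0,0,0,0,0,1,0,0,0,0,0,0,1]}}

```text
t: 45.95
tool_pos: [0.4327, 0.1952, 0.1111]
orientation: [1.175, 1.932, -0.541]
force: [0.1, -0.2, -0.2]
opening: 0.0216
```

```bash

python3 - <<'E'
from h import *
st(); t=btip(); im,d=read_camera("top"); find(["tin","brush_tip"],"top",spot_point,1)
E
```

```text
45.95 [0.4327 0.1952 0.1111] [ 1.175  1.932 -0.541] [ 0.1 -0.2 -0.2] 0.0216 [ 0.93  0.25  1.86 -0.84  1.53  0.71]
tip est [0.4074 0.2481 0.0369] toolx [-0.255  0.538 -0.804] toolz [ 0.407 -0.694 -0.594]
top tin [([0.407, 0.244, -0.002], 0.52)]
top brush_tip [([0.411, 0.249, 0.037], 0.78)]
```

Request:
{"op": "apply_moves", "data": {"commands": [0,0,3,0,0,0,1,0,0,4,0,0,0,1,0,0,5,0,0,0,1,0,0,5,0,0,0,1,0,0,5,0,0,0,1,0,0,5,0,0,0,1,0,0,5,0,0,0,1,0,0,5,0,0,0,1]}}

```text
t: 47.1
tool_pos: [0.4292, 0.1917, 0.4913]
orientation: [1.174, 1.934, -0.546]
force: [0.1, 0.4, -0.4]
opening: 0.0218
```

Request:
{"op": "apply_moves", "data": {"commands": [0.5,-1,0,0,0,0.14,1,1,-2,0,0,0,0.14,1,1.5,-4,0,0,0,0.14,1,1.5,-4,0,0,0,0.14,1,1.5,-4,0,0,0,0.14,1,2,-5,0,0,0,0.14,1,2,-5,0,0,0,0.14,1,2,-5,0,0,0,0.14,1]}}

```text
t: 48.1
tool_pos: [0.532, -0.0226, 0.482]
orientation: [0.176, 2.287, -0.033]
force: [0.3, -0.1, -1.1]
opening: 0.0214
```

```bash

python3 - <<'E'
from h import *
st(); t=btip(); print((np.array([.523,-.095,.036])-t)*100)
E
```

```text
48.1 [ 0.532  -0.0226  0.482 ] [ 0.176  2.287 -0.033] [ 0.3 -0.1 -1.1] 0.0214 [-0.17 -0.87  2.01  0.05  1.16 -1.59]
tip est [ 0.4681 -0.0114  0.4132] toolx [-0.652  0.117 -0.749] toolz [ 0.745 -0.081 -0.662]
[  5.48696664  -8.36161852 -37.72245761]
```

Request:
{"op": "apply_moves", "data": {"commands": [2,-2,0,0,0.12,0.04,1,2,-3,-2,0,0,0.1,1,1,-3,-4,0,0,0.05,1,0,0,-5,0,0,0,1,0,0,-5,0,0,0,1,0,0,-5,0,0,0,1,0,0,-4,0,0,0,1,0,0,0,0,0,0,1]}}

```text
t: 49.1
tool_pos: [0.5775, -0.1117, 0.2258]
orientation: [-0.049, 2.415, 0.041]
force: [-0.4, 0.1, 0.2]
opening: 0.0215
```

```bash

python3 - <<'E'
from h import *
st(); t=btip(); print((np.array([.523,-.095,.036])-t)*100)
for c in ("top","scene"):
  im,d=read_camera(c); find(["brush_tip","gear_top","socket","rod_tip","tin"],c,spot_point,1); cv2.imwrite(f"pics/{c}15.png",im)
E
```

```text
49.1 [ 0.5775 -0.1117  0.2258] [-0.049  2.415  0.041] [-0.4  0.1  0.2] 0.0215 [-0.52 -0.56  2.24  0.49  0.88 -2.33]
tip est [ 0.5049 -0.1141  0.1653] toolx [-0.747 -0.024 -0.664] toolz [ 0.663  0.043 -0.747]
[  1.81199384   1.91313327 -12.9276537 ]
top brush_tip []
top gear_top [([0.589, 0.042, 0.328], 0.72)]
top socket [([0.42, 0.029, 0.229], 0.94)]
top rod_tip [([0.579, -0.111, 0.215], 0.55)]
top tin [([0.405, 0.242, -0.002], 0.78)]
scene brush_tip [([0.51, -0.115, 0.172], 0.63)]
scene gear_top [([0.522, -0.087, 0.035], 0.72)]
scene socket [([0.422, 0.028, 0.232], 0.83)]
scene rod_tip [([0.421, 0.027, 0.229], 0.72)]
scene tin []
```

View pics/scene15.png

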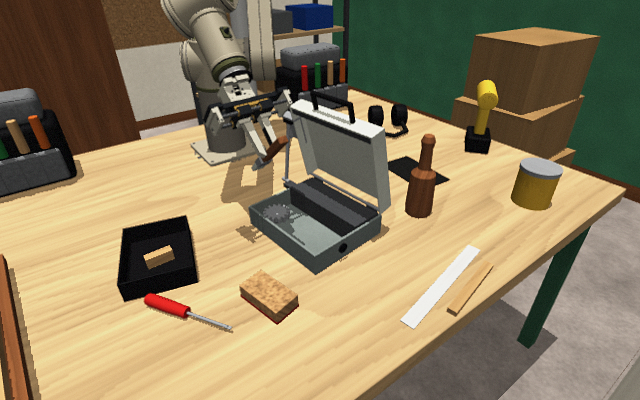

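Request:
{"op": "apply_moves", "data": {"commands": [1,1,-2,0,0,-0.08,1,1.2,0.2,-2,0,0,-0.08,1,0,0,-2.5,0,0,0,1,0,0,-2.5,0,0,0,1,0,0,0,0,0,0,1]}}

```text
t: 50.32
tool_pos: [0.6027, -0.1007, 0.14]
orientation: [0.149, 2.402, -0.04]
force: [-1.2, -0.1, -0.8]
opening: 0.0212
```

```bash

python3 - <<'E'
from h import *
st(); t=btip(); print((np.array([.523,-.095,.036])-t)*100)
E
```

```text
50.33 [ 0.6027 -0.1007  0.14  ] [ 0.149  2.402 -0.04 ] [-1.2 -0.1 -0.8] 0.0212 [-0.35 -0.42  2.31  0.32  0.55 -2.01]
tip est [ 0.5313 -0.0913  0.0788] toolx [-0.735  0.097 -0.671] toolz [ 0.667 -0.071 -0.741]
[-0.82564639 -0.36730613 -4.28337628]
```

Request:
{"op": "apply_moves", "data": {"commands": [-0.6,-0.3,-1.5,0,0,0,1,-0.2,0,-1,0,0,0,1,0,0,-0.5,0,0,0,1,0,0,0,0,0,0,1]}}

```text
t: 50.82
tool_pos: [0.5971, -0.1048, 0.1143]
orientation: [0.149, 2.396, -0.042]
force: [-1.0, 0.5, -1.8]
opening: 0.0216
```

```bash

python3 - <<'E'
from h import *
st(); t=btip(); print((np.array([.523,-.095,.036])-t)*100)
E
```

```text
50.83 [ 0.5971 -0.1048  0.1143] [ 0.149  2.396 -0.042] [-1.   0.5 -1.8] 0.0216 [-0.37 -0.39  2.35  0.38  0.49 -2.09]
tip est [ 0.526  -0.0955  0.0527] toolx [-0.731  0.096 -0.675] toolz [ 0.671 -0.072 -0.738]
[-0.29559092  0.04967678 -1.67236641]
```

Request:
{"op": "apply_moves", "data": {"commands": [0,0,-0.6,0,0,0,1,0,0,-0.5,0,0,0,1,0,0,-0.3,0,0,0,1]}}

```text
t: 51.2
tool_pos: [0.5988, -0.1053, 0.1022]
orientation: [0.149, 2.392, -0.043]
force: [1.4, 0.6, 2.9]
opening: 0.0216
```

Request:
{"op": "apply_moves", "data": {"commands": [0,0,-0.3,0,0,0,1]}}

```text
t: 51.32
tool_pos: [0.6001, -0.1058, 0.1008]
orientation: [0.149, 2.389, -0.044]
force: [2.2, 0.4, 5.4]
opening: 0.0214
```

Request:
{"op": "apply_moves", "data": {"commands": [0,0,-0.3,0,0,0,1]}}

```text
t: 51.45
tool_pos: [0.6014, -0.1063, 0.0995]
orientation: [0.149, 2.386, -0.045]
force: [1.3, 0.9, 5.4]
opening: 0.0214
```

```bash

python3 - <<'E'
from h import *
st(); t=btip(); print((np.array([.523,-.095,.036])-t)*100)
E
```

```text
51.45 [ 0.6014 -0.1063  0.0995] [ 0.149  2.386 -0.045] [1.3 0.9 5.4] 0.0214 [-0.37 -0.35  2.35  0.43  0.43 -2.14]
tip est [ 0.5309 -0.0971  0.0372] toolx [-0.725  0.095 -0.683] toolz [ 0.679 -0.075 -0.731]
[-0.78932968  0.20693991 -0.1217356 ]
```

Request:
{"op": "apply_moves", "data": {"commands": [0,0,0,0,0,0,1,0,0,0,0,0,0,1,0.5,-0.5,3,0,0,0,1,0.5,-0.5,4,0,0.1,0,1,0,0,5,0,0.12,0,1,0,0,5,0,0.12,0,1,0,0,5,0,0.12,0,1,0,0,5,0,0.12,0,1]}}

```text
t: 52.45
tool_pos: [0.6, -0.115, 0.3631]
orientation: [0.163, 3.003, -0.101]
force: [1.1, -1.3, 0.2]
opening: 0.0211
```

Request:
{"op": "apply_moves", "data": {"commands": [0,0,5,0,0.1,0,1,-1,1,5,0,0,0,1,-1,4,2,0,0,0,1,0,5,0,0,0,0,1,0,5,0,0,0,0,1,0,5,0,0,0,0,1,0,5,0,0,0,0,1,0,5,0,0,0,0,1]}}

```text
t: 53.45
tool_pos: [0.5806, 0.1891, 0.4835]
orientation: [0.176, 3.114, -0.117]
force: [-0.1, -0.3, -1.1]
opening: 0.0216
```

```bash

python3 - <<'E'
from h import *
st(); t=btip(); to([.561,.418,.25],orient([0,1,0]))
E
```

```text
53.45 [0.5806 0.1891 0.4835] [ 0.176  3.114 -0.117] [-0.1 -0.3 -1.1] 0.0216 [ 0.28  0.24  0.89 -0.09  2.02 -1.22]
tip est [0.4867 0.1999 0.4841] toolx [-0.993  0.112 -0.025] toolz [ 0.016 -0.076 -0.997]
shift cm [ -1.96  22.89 -25.25] turn [0.075 0.021 0.113]
```

Request:
{"op": "apply_moves", "data": {"commands": [-0.3,4,0,0.02,0,0.03,1,-0.3,4,0,0.02,0,0.03,1,-0.3,4,0,0.02,0,0.03,1,-0.3,4,-1,0.02,0,0.03,1,-0.3,4,-3,0,0,0,1,-0.3,3,-5,0,0,0,1,0,0,-5,0,0,0,1,0,0,0,0,0,0,1]}}

```text
t: 54.45
tool_pos: [0.5584, 0.4296, 0.3294]
orientation: [-0.024, 3.134, 0.001]
force: [-0.4, -0.8, -0.3]
opening: 0.0213
```

```bash

python3 - <<'E'
from h import *
st(); t=btip(); to([.561,.417,.029],orient([0,1,0]))
im,d=read_camera("wrist"); find(["brush_tip","mat","brush"],"wrist",spot_point,1)
im,d=read_camera("top"); find(["brush_tip","mat","tin"],"top",spot_point,1)
E
```

```text
54.45 [0.5584 0.4296 0.3294] [-2.400e-02  3.134e+00  1.000e-03] [-0.4 -0.8 -0.3] 0.0213 [ 0.58  0.41  0.96 -0.    1.76 -1.  ]
tip est [0.4639 0.4281 0.3317] toolx [-1.    -0.015 -0.007] toolz [ 0.007  0.001 -1.   ]
shift cm [  0.26  -1.26 -31.94] turn [-0.001  0.007 -0.015]
wrist brush_tip []
wrist mat [([0.408, 0.251, 0.005], 0.61)]
wrist brush [([0.554, 0.432, 0.325], 0.67)]
top brush_tip []
top mat [([0.544, 0.414, -0.0], 0.91)]
top tin [([0.406, 0.245, -0.001], 0.81)]
```

Request:
{"op": "apply_moves", "data": {"commands": [0.2,-1.2,-4,0,0,0,1,0,0,-5,0,0,0,1,0,0,-5,0,0,0,1,0,0,-5,0,0,0,1,0,0,-4,0,0,0,1,0,0,-3,0,0,0,1,0,0,0,0,0,0,1]}}

```text
t: 55.72
tool_pos: [0.5683, 0.4191, 0.0841]
orientation: [-0.018, 3.105, 0.03]
force: [0.2, 0.5, -0.0]
opening: 0.0214
```

```bash

python3 - <<'E'
from h import *
st(); t=btip(); to([.561,.417,.029],orient([0,1,0]))
im,d=read_camera("wrist"); cv2.imwrite("pics/w16.png",im)
E
```

```text
55.73 [0.5683 0.4191 0.0841] [-0.018  3.105  0.03 ] [ 0.2  0.5 -0. ] 0.0214 [ 0.56  0.46  1.34 -0.    1.3  -1.02]
tip est [0.4738 0.418  0.0837] toolx [-0.999 -0.011 -0.036] toolz [ 0.036  0.019 -0.999]
shift cm [-0.73 -0.21 -7.41] turn [-0.019  0.036 -0.012]
```

View pics/w16.png

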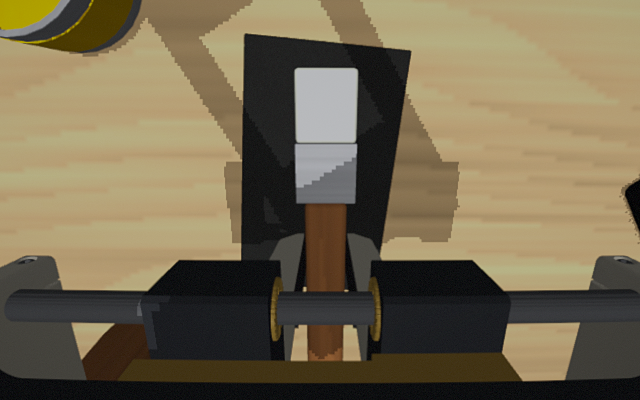

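Brush is straight in the jaws above the mat. Lower to contact.

Request:
{"op": "apply_moves", "data": {"commands": [-0.6,-0.2,-3,-0.02,0.03,-0.01,1,-0.2,0,-2.5,0,0,0,1,0,0,-1,0,0,0,1,0,0,0,0,0,0,1]}}

```text
t: 56.28
tool_pos: [0.5687, 0.4222, 0.0333]
orientation: [-0.001, 3.118, 0.015]
force: [-0.2, -0.1, -0.2]
opening: 0.0213
```

```bash

python3 - <<'E'
from h import *
st(); t=btip(); to([.561,.417,.029],orient([0,1,0]))
E
```

```text
56.27 [0.5687 0.4222 0.0333] [-1.000e-03  3.118e+00  1.500e-02] [-0.2 -0.1 -0.2] 0.0213 [ 0.57  0.53  1.34 -0.    1.24 -1.  ]
tip est [0.4742 0.4221 0.0341] toolx [-1.    -0.001 -0.023] toolz [ 0.023  0.01  -1.   ]
shift cm [-0.77 -0.52 -2.33] turn [-0.01   0.023 -0.001]
```

Request:
{"op": "apply_moves", "data": {"commands": [-0.6,-0.4,-1,-0.01,0.02,0,1,-0.1,0,-0.9,0,0,0,1,0,0,-0.2,0,0,0,1,0,0,0,0,0,0,1]}}

```text
t: 56.78
tool_pos: [0.5634, 0.4191, 0.0149]
orientation: [-0.001, 3.135, 0.003]
force: [-0.6, -0.1, -0.6]
opening: 0.0211
```

Request:
{"op": "apply_moves", "data": {"commands": [0,0,-0.2,0,0,0,1]}}

```text
t: 56.9
tool_pos: [0.5636, 0.4192, 0.0132]
orientation: [-0.001, 3.135, 0.004]
force: [-0.4, 0.0, 0.0]
opening: 0.0213
```

```bash

python3 - <<'E'
from h import *
st(); t=btip(); to([.561,.417,.029],orient([0,1,0]))
E
```

```text
56.9 [0.5636 0.4192 0.0132] [-1.000e-03  3.135e+00  4.000e-03] [-0.4  0.   0. ] 0.0213 [ 0.57  0.56  1.35 -0.    1.23 -1.  ]
tip est [0.4691 0.4191 0.0156] toolx [-1.    -0.001 -0.007] toolz [ 0.007  0.002 -1.   ]
shift cm [-0.26 -0.22 -0.32] turn [-0.002  0.007 -0.001]
```

Request:
{"op": "apply_moves", "data": {"commands": [0,0,-0.3,0,0,0,1,0,0,-0.1,0,0,0,1,0,0,0,0,0,0,3,0,0,0,0,0,0,4,0,0,0,0,0,0,4,0,0,2,0,0,0,4,0,0,4,0,0,0,4,0,0,5,0,0,0,4]}}

```text
t: 57.9
tool_pos: [0.5605, 0.4172, 0.1189]
orientation: [0.001, -3.141, 0.003]
force: [1.6, 0.8, 0.8]
opening: 0.0397
```

Request:
{"op": "apply_moves", "data": {"commands": [0,0,5,0,0,0,4,0,0,5,0,0,0,4,0,0,5,0,0,0,4,0,0,0,0,0,0,4]}}

```text
t: 58.4
tool_pos: [0.5623, 0.4183, 0.2885]
orientation: [-0.001, 3.128, 0.011]
force: [0.8, 0.0, 0.2]
opening: 0.0399
```

```bash

python3 - <<'E'
from br import *
st(); brush("wrist"); brush("top"); find(["socket","offcut1","mat"],"top",spot_point,1)
im,d=read_camera("scene"); find(["socket","rod_tip","hood_handle","offcut1","tray"],"scene",spot_point,1)
cv2.imwrite("pics/s17.png",im); st()
E
```

```text
58.4 [0.5623 0.4183 0.2885] [-1.000e-03  3.128e+00  1.100e-02] [0.8 0.  0.2] 0.0399 [ 0.57  0.38  1.07 -0.    1.67 -1.  ]
wrist brush []
wrist brush_tip [([0.467, 0.419, 0.014], 0.87)]
wrist tin [([0.405, 0.251, -0.003], 0.85)]
mask 0.89 (array([0., 0.]), array([0., 0.]), 0.0) wood (array([0., 0.]), array([0., 0.]), 0.0) [nan nan nan]
top brush [([0.558, 0.421, 0.0], 0.57)]
top brush_tip [([0.472, 0.42, 0.014], 0.84)]
top tin [([0.406, 0.243, -0.002], 0.56)]
mask 0.56 (array([556.9, 416.8]), array([ 31.4, 172.8]), 88.23) wood (array([590.6, 418.7]), array([105.5,  21.7]), 0.41) [0.58999892 0.41839041 0.02000672]
top socket [([0.42, 0.029, 0.229], 0.67)]
top offcut1 [([0.499, -0.38, 0.008], 0.43)]
top mat [([0.546, 0.409, 0.001], 0.69)]
scene socket [([0.421, 0.03, 0.235], 0.65)]
scene rod_tip [([0.421, 0.026, 0.231], 0.69)]
scene hood_handle [([0.593, 0.042, 0.328], 0.72)]
scene offcut1 [([0.495, -0.378, 0.003], 0.68)]
scene tray [([0.491, -0.382, 0.003], 0.83)]
59.35 [0.5603 0.417  0.2794] [-1.000e-03  3.138e+00  0.000e+00] [-0.1  0.5 -0.5] 0.0399 [ 0.57  0.38  1.08 -0.    1.67 -1.  ]
  return _methods._mean(a, axis=axis, dtype=dtype,
  ret = um.true_divide(
```

View pics/s17.png

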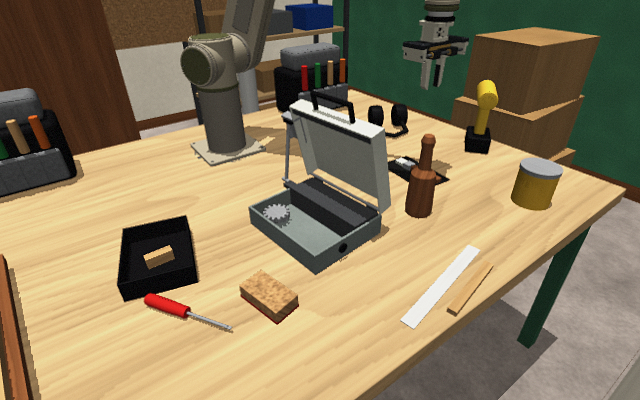

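```bash
python3 -c "
from plant import *
print(close_job())"
```

```text
the job is handed in; nothing more can be done
None
```

The whole job is done and was handed in at about 59 s of the 210 s allowed; the close-out gave no verdict.

- **Hood:** I swung it fully back and raised the rod. The rod stayed at about 1.65 rad when I let go, so I nudged it onto the channel with closed fingers. I then brought the hood forward to about 1.34 rad and released it.
- **Offcuts:** There was only one in the bay, and it is now in the tray. The top and wrist pictures showed the bay otherwise empty apart from the gear.
- **Brush:** The tip was dipped to about z = 37 mm in the tin, within 10 mm of its centre. The dab on the gear read about 5 N, with the tip about 2 cm from the centre of the gear top. I then laid the brush back on the mat.

My last checks, from the pictures and the arm's readings:
- **Roller:** about 5 mm from the socket point, which is within the networks' error (12 mm is allowed).
- **Hood:** the handle had not moved since release.
- **Offcut:** at (0.497, -0.379), near the middle of the tray.
- **Brush:** flat on the mat, with its origin at about (0.557, 0.418).
- **Tin:** upright at its starting place.
- **Bystanders:** look unmoved in the picture.
- **Gripper:** open and clear of everything.

One check failed: the final wrist-camera brush outline gave no usable depth points. I relied on the top camera there, which agreed with where I released the brush.

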